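Close, clip and cap the slip-casting moulds

ROBOT

A 6-joint arm with a two-finger parallel gripper is mounted at the origin on the work surface. World frame = base frame: x ahead of the robot, y to its left, z up, the work surface at z = 0. Lengths are in m, angles in rad, forces in N, time in s.
With the tool pointing down it reaches from about 0.425 to 0.95 m from the base axis. Payload 3.5 kg.
Tool frame: the origin (TCP) lies between the finger pads; the fingertips stand 19 mm ahead of it and the grasp point (between the pads) is the TCP; z points along the fingers, y is the line along which they close (so a half turn about z gives the same grasp; the last joint's range is limited). The gripper opens to 85 mm and grips with 20 to 120 N. Pads are 22 mm wide; open, the fingers measure 114 mm over their backs; the gripper's body (76 mm by 85 mm) begins 54 mm behind the grasp point. The pads swing forward as they close: fully open they stand 13 mm farther back than shut.
Start: joints at [-0.15, 0.286, 1.577, -0, 1.279, -0.15], TCP at [0.675, 0, 0.228] pointing down, gripper open.
Joint ranges: [-2.77, 2.77], [-0.9, 2.22], [0.21, 2.48], [-1.53, 4.67], [0.24, 2.81], [-2.84, 2.84]. Speed limits (rad/s): [2.79, 2.79, 3.14, 3.14, 3.14, 3.14].

INTERFACE

Orientations are given as a unit quaternion [x, y, z, w].
In Python, from plant import monitor, eyes, ctrl gives the robot as it stands.
- The arm moves only by the shell command python3 -m handwheel 'ROWS' [FORCE]. ROWS is JSON, a list of rows, each a list of 7 numbers: the shift along the tool's x, y, z in units of 40 cm (1.0 is 40 cm), then the turn, a rotation vector about the tool's x, y, z in units of pi rad (1.0 is pi rad), then the opening, from -1 (shut) to 1 (fully open). A call has 1 to 12 rows; each row is the pose to reach, as a shift and turn from the pose commanded when the call began, along the tool's axes at that moment, turning the shorter way round; what a row does not reach only later rows make up. A row lasts 1/8 s, in which the tool goes at most 62.5 mm and 10.7 degrees, less where a joint would pass 70% of its speed; a pose out of reach is approached as far as the arm can. A call with a number of a shift or a turn outside -1 to 1 is refused whole. A call with a gripper value outside its range is refused whole. The fingers move at their own pace and stop on an object; FORCE is the grip in N (left out, the last holds). Time passes only in rows, so rows that repeat a pose let the fingers close. It gives the time, the measured TCP pose, the force, the opening and the grip force at its end, in the units of the state.
- monitor.get_state(): the state, without advancing time (a new reading comes with each control period).
- eyes.read_camera(name): name is "scene" or "side" or "wrist"; returns the picture (420x560x3 uint8, red, green, blue); there is no depth.
- eyes.camera_params(name): a dict with "K" (3x3 intrinsics, pixels), "R" (3x3) and "t" (3): a world point X has camera coordinates R X + t. Camera axes: x right, y down, z forward; pixel columns grow to the right and rows downward; lengths in m; the calibration is good to about 2 mm. A picture is of the moment at which its call begins: read the wrist's pose just before it. camera_params takes no time and is no camera call; for the wrist camera it gives the pose at the moment of the call.
- ctrl.sign_off(): hands the job in; it is judged then, once.
The state is a dict: "time": time; "qpos": joint angles; "dq": joint speeds; "joint_efforts": joint torques, N m; "eef_pos": TCP position; "tcp_rot": TCP orientation; "contact_force": force on the tool from outside, world axes, zero at the start; "wrist_torque": the same for the moment, N m; "opening": opening from 0.0 (shut) to 1.0 (fully open); "finger_force": force on a finger pad.
Only numpy, scipy, OpenCV 4.12 (cv2) and the standard library are available. Lean on these libraries where they do the work, as an engineer would, in place of code of your own. Each camera call takes 0.05 s, during which the arm holds its last target. There are 200 camera calls.

TASK

Get the plaster casting moulds ready for pouring: slide every front half that is there across the bench, without lifting or tipping it, tight and square against its fixed back half with their sides flush. On each mould so closed, squeeze an orange sprung clip from the rail open and release it fully down over the double rib, near the rib's middle, so that it clamps both halves, and set a blue cap rim down, knob up, flat on the floor of the square pour pocket, near its middle. Do not disturb the bowl, the mug or the yellow jar.

Things in the scene. Friction and masses are not known exactly. Their poses are not given: they have to be found in the camera images.
- back1: fixed back half of mould 1: white plaster block, x 0 to 88 mm, y -70 to 70, top at z 60. Origin: foot of the middle of its flat mating face; +x into the block, away from the robot; z up. On top along the mating face: upright rib (x 0 to 8, y -64 to -8, z 60 to 86) and half of a square pour pocket (x 0 to 30, y 6 to 66, floor z 48).
- front1: loose front half of mould 1, about 0.75 kg, or absent (mould 1 not used). Mirror image: block x -88 to 0, y -70 to 70, z 0 to 60; rib x -8 to 0, y -64 to -8, z 60 to 86; half pocket x -30 to 0, y 6 to 66, floor z 48. Origin: foot of the middle of its mating face, which looks to +x. Closed, its frame coincides with that of back1.
- front1_lug (a point): middle of the grip lug on top of front half 1, at its outer edge: 20 mm thick (x), 60 long (y), 35 high, spanning z 60 to 95. Axes as the front half.
- back2: fixed back half of mould 2: white plaster block, x 0 to 88 mm, y -70 to 70, top at z 60. Origin: foot of the middle of its flat mating face; +x into the block, away from the robot; z up. On top along the mating face: upright rib (x 0 to 8, y -64 to -8, z 60 to 86) and half of a square pour pocket (x 0 to 30, y 6 to 66, floor z 48).
- front2: loose front half of mould 2, about 0.75 kg, or absent (mould 2 not used). Mirror image: block x -88 to 0, y -70 to 70, z 0 to 60; rib x -8 to 0, y -64 to -8, z 60 to 86; half pocket x -30 to 0, y 6 to 66, floor z 48. Origin: foot of the middle of its mating face, which looks to +x. Closed, its frame coincides with that of back2.
- front2_lug (a point): middle of the grip lug on top of front half 2, at its outer edge: 20 mm thick (x), 60 long (y), 35 high, spanning z 60 to 95. Axes as the front half.
- back3: fixed back half of mould 3: white plaster block, x 0 to 88 mm, y -70 to 70, top at z 60. Origin: foot of the middle of its flat mating face; +x into the block, away from the robot; z up. On top along the mating face: upright rib (x 0 to 8, y -64 to -8, z 60 to 86) and half of a square pour pocket (x 0 to 30, y 6 to 66, floor z 48).
- front3: loose front half of mould 3, about 0.75 kg, or absent (mould 3 not used). Mirror image: block x -88 to 0, y -70 to 70, z 0 to 60; rib x -8 to 0, y -64 to -8, z 60 to 86; half pocket x -30 to 0, y 6 to 66, floor z 48. Origin: foot of the middle of its mating face, which looks to +x. Closed, its frame coincides with that of back3.
- front3_lug (a point): middle of the grip lug on top of front half 3, at its outer edge: 20 mm thick (x), 60 long (y), 35 high, spanning z 60 to 95. Axes as the front half.
- clip1: orange sprung clip, 0.1 kg, handles up, parked on the rail. Origin: pivot centre; x across the jaws, y pivot axis, z up. Jaws 34 mm wide, z -16 to -46. Handles 30 wide, z 2 to 58, leaning outward, 65 over their tops on a 16 mm edge. Squeezed (15 N) they stop upright at 32 over outsides; jaws then gape 26 at z -20, 40 at the tips. Barrel radius 7. Fully on: edge top about 20 below pivot.
- clip2: orange sprung clip, 0.1 kg, handles up, parked on the rail. Origin: pivot centre; x across the jaws, y pivot axis, z up. Jaws 34 mm wide, z -16 to -46. Handles 30 wide, z 2 to 58, leaning outward, 65 over their tops on a 16 mm edge. Squeezed (15 N) they stop upright at 32 over outsides; jaws then gape 26 at z -20, 40 at the tips. Barrel radius 7. Fully on: edge top about 20 below pivot.
- clip3: orange sprung clip, 0.1 kg, handles up, parked on the rail. Origin: pivot centre; x across the jaws, y pivot axis, z up. Jaws 34 mm wide, z -16 to -46. Handles 30 wide, z 2 to 58, leaning outward, 65 over their tops on a 16 mm edge. Squeezed (15 N) they stop upright at 32 over outsides; jaws then gape 26 at z -20, 40 at the tips. Barrel radius 7. Fully on: edge top about 20 below pivot.
- cap1: blue pour-hole cap: a round rim 52 mm across and 20 high, with a knob 24 mm across on top (z 20 to 64). Origin: centre of its underside; z up, out of the knob. Starts rim down, knob up on a grey felt mat. 80 g.
- cap2: blue pour-hole cap: a round rim 52 mm across and 20 high, with a knob 24 mm across on top (z 20 to 64). Origin: centre of its underside; z up, out of the knob. Starts rim down, knob up on a grey felt mat. 80 g.
- cap3: blue pour-hole cap: a round rim 52 mm across and 20 high, with a knob 24 mm across on top (z 20 to 64). Origin: centre of its underside; z up, out of the knob. Starts rim down, knob up on a grey felt mat. 80 g.
- rail: fixed plywood parking rail for the clips: an upright strip 16 mm thick (x), 200 long (y), top edge at z 75, on a foot 40 wide. Origin: centre of its underside.
- bowl: bystander: terracotta bowl 120 mm across, 55 high; origin centre of its foot
- mug: bystander: plaster-coloured mug 76 mm across, 75 high; origin centre of its foot
- slipjar: bystander: yellow jar 70 mm across, 110 high; origin centre of its foot
Things that resemble listed ones, but are neither listed nor needed, are in the scene too. Leave any green look-alike of the clip2 alone.

How it is judged:
At the end, for the whole second after the job is handed in: Each front half present: gap under 3.5 mm, sides flush to 6 mm, square to 0.05 rad; a clip straddles its rib (within 8 mm across, 22 mm along, pivot 4 to 27 mm above the rib) pressing on it; a cap flat on the pocket floor (4 mm in height, 8 mm from centre, tilt under 0.1) (x of front1 in the frame of back1 above -0.0035 m and y of front1 in the frame of back1 between -0.006 and 0.006 m and angle between the x axis of front1 and the x axis of back1, either way round below 0.05 rad and angle between each of front1, front2, front3's own z axis and vertical below 0.05 rad and linear speed of each of front1, front2, front3 below 0.02 m/s and ((x of clip1 in the frame of front1 between -0.008 and 0.008 m and y of clip1 in the frame of front1 between -0.058 and -0.014 m and z of clip1 in the frame of front1 between 0.09 and 0.113 m and contact force between clip1 and front1 above 2 N) or (x of clip2 in the frame of front1 between -0.008 and 0.008 m and y of clip2 in the frame of front1 between -0.058 and -0.014 m and z of clip2 in the frame of front1 between 0.09 and 0.113 m and contact force between clip2 and front1 above 2 N) or (x of clip3 in the frame of front1 between -0.008 and 0.008 m and y of clip3 in the frame of front1 between -0.058 and -0.014 m and z of clip3 in the frame of front1 between 0.09 and 0.113 m and contact force between clip3 and front1 above 2 N)) and ((x of cap1 in the frame of front1 between -0.008 and 0.008 m and y of cap1 in the frame of front1 between 0.028 and 0.044 m and z of cap1 in the frame of front1 between 0.044 and 0.052 m and angle between cap1's own z axis and vertical below 0.1 rad) or (x of cap2 in the frame of front1 between -0.008 and 0.008 m and y of cap2 in the frame of front1 between 0.028 and 0.044 m and z of cap2 in the frame of front1 between 0.044 and 0.052 m and angle between cap2's own z axis and vertical below 0.1 rad) or (x of cap3 in the frame of front1 between -0.008 and 0.008 m and y of cap3 in the frame of front1 between 0.028 and 0.044 m and z of cap3 in the frame of front1 between 0.044 and 0.052 m and angle between cap3's own z axis and vertical below 0.1 rad)) and x of front2 in the frame of back2 above -0.0035 m and y of front2 in the frame of back2 between -0.006 and 0.006 m and angle between the x axis of front2 and the x axis of back2, either way round below 0.05 rad and ((x of clip1 in the frame of front2 between -0.008 and 0.008 m and y of clip1 in the frame of front2 between -0.058 and -0.014 m and z of clip1 in the frame of front2 between 0.09 and 0.113 m and contact force between clip1 and front2 above 2 N) or (x of clip2 in the frame of front2 between -0.008 and 0.008 m and y of clip2 in the frame of front2 between -0.058 and -0.014 m and z of clip2 in the frame of front2 between 0.09 and 0.113 m and contact force between clip2 and front2 above 2 N) or (x of clip3 in the frame of front2 between -0.008 and 0.008 m and y of clip3 in the frame of front2 between -0.058 and -0.014 m and z of clip3 in the frame of front2 between 0.09 and 0.113 m and contact force between clip3 and front2 above 2 N)) and ((x of cap1 in the frame of front2 between -0.008 and 0.008 m and y of cap1 in the frame of front2 between 0.028 and 0.044 m and z of cap1 in the frame of front2 between 0.044 and 0.052 m and angle between cap1's own z axis and vertical below 0.1 rad) or (x of cap2 in the frame of front2 between -0.008 and 0.008 m and y of cap2 in the frame of front2 between 0.028 and 0.044 m and z of cap2 in the frame of front2 between 0.044 and 0.052 m and angle between cap2's own z axis and vertical below 0.1 rad) or (x of cap3 in the frame of front2 between -0.008 and 0.008 m and y of cap3 in the frame of front2 between 0.028 and 0.044 m and z of cap3 in the frame of front2 between 0.044 and 0.052 m and angle between cap3's own z axis and vertical below 0.1 rad)) and x of front3 in the frame of back3 above -0.0035 m and y of front3 in the frame of back3 between -0.006 and 0.006 m and angle between the x axis of front3 and the x axis of back3, either way round below 0.05 rad and ((x of clip1 in the frame of front3 between -0.008 and 0.008 m and y of clip1 in the frame of front3 between -0.058 and -0.014 m and z of clip1 in the frame of front3 between 0.09 and 0.113 m and contact force between clip1 and front3 above 2 N) or (x of clip2 in the frame of front3 between -0.008 and 0.008 m and y of clip2 in the frame of front3 between -0.058 and -0.014 m and z of clip2 in the frame of front3 between 0.09 and 0.113 m and contact force between clip2 and front3 above 2 N) or (x of clip3 in the frame of front3 between -0.008 and 0.008 m and y of clip3 in the frame of front3 between -0.058 and -0.014 m and z of clip3 in the frame of front3 between 0.09 and 0.113 m and contact force between clip3 and front3 above 2 N)) and ((x of cap1 in the frame of front3 between -0.008 and 0.008 m and y of cap1 in the frame of front3 between 0.028 and 0.044 m and z of cap1 in the frame of front3 between 0.044 and 0.052 m and angle between cap1's own z axis and vertical below 0.1 rad) or (x of cap2 in the frame of front3 between -0.008 and 0.008 m and y of cap2 in the frame of front3 between 0.028 and 0.044 m and z of cap2 in the frame of front3 between 0.044 and 0.052 m and angle between cap2's own z axis and vertical below 0.1 rad) or (x of cap3 in the frame of front3 between -0.008 and 0.008 m and y of cap3 in the frame of front3 between 0.028 and 0.044 m and z of cap3 in the frame of front3 between 0.044 and 0.052 m and angle between cap3's own z axis and vertical below 0.1 rad))); the robot touches nothing.
It fails at once if a front half lifted off the bench or tipped ((height (world z) of front1 above 0.02 m or angle between front1's own z axis and vertical above 0.3 rad) or (height (world z) of front2 above 0.02 m or angle between front2's own z axis and vertical above 0.3 rad) or (height (world z) of front3 above 0.02 m or angle between front3's own z axis and vertical above 0.3 rad)).
It fails at once if the bowl disturbed (distance of bowl from where it was at the start of the episode above 0.03 m).
It fails at once if the mug disturbed (distance of mug from where it was at the start of the episode above 0.03 m).
It fails at once if the slipjar disturbed (distance of slipjar from where it was at the start of the episode above 0.03 m).
Of front1, front2, front3 only 2 to 3 are there at a start; the rules pass over those that are not, and their reading is None.
At some moment in a run one of cap1, cap2, cap3 may be knocked a few centimetres aside while the robot is not near it.
It also fails if it takes over 210 s, if anything falls off the work surface, if the arm or the gripper's body presses on something with over 40 N, if the wrist force passes 120 N, or if a joint passes its speed limit or range.

## Working session

There is one attempt and no reset: what is moved stays moved. The work goes in short steps, Python scripts to look and compute and a shell command to move; the robot and the scene stay as the last step left them, time stands still between calls to the robot, and variables do not carry over. Pictures are saved under pics/ and viewed, at most 14 in all, crops included, and the job is handed in when it is done.

```bash
ls; mkdir -p pics
python3 - <<'E'
from plant import monitor, eyes
import cv2, numpy as np
print(monitor.get_state())
for n in ("scene","side","wrist"):
    p=eyes.camera_params(n); im=eyes.read_camera(n)
    cv2.imwrite(f"pics/{n}0.png",im[:,:,::-1])
    print(n,np.round(p["K"],1).tolist(),np.round(p["R"],4).tolist(),np.round(p["t"],4).tolist())
a=[cv2.imread(f"pics/{n}0.png") for n in("scene","side")]
E
```

```text
pics
{'time': 0.0, 'qpos': array([-1.49996097e-01,  2.87219778e-01,  1.57819236e+00, -9.35974203e-06,
        1.27857580e+00, -1.49997039e-01]), 'dq': array([ 0.00013653, -0.00122001, -0.00258446, -0.00050898,  0.00010026,
       -0.00079447]), 'joint_efforts': array([-1.79628755e-04, -4.05981302e+01, -2.92628127e+01, -1.54224781e-04,
        5.81841552e-03,  3.74769741e-06]), 'eef_pos': array([6.74333961e-01, 1.30597673e-04, 2.26702780e-01]), 'tcp_rot': array([ 0.70710498,  0.70710756, -0.00071441, -0.00096124]), 'contact_force': array([-0.27426974,  0.79588079,  0.46061368]), 'wrist_torque': array([ 0.00612765,  0.04251814, -0.03856667]), 'finger_force': 0.0, 'opening': 1.000099997348286}
scene [[407.8, 0.0, 282.4], [0.0, 407.8, 208.1], [0.0, 0.0, 1.0]] [[0.4358, 0.8999, -0.0185], [0.6046, -0.3079, -0.7346], [-0.6668, 0.309, -0.6782]] [-0.2218, -0.3067, 1.786]
side [[397.4, 0.0, 281.1], [0.0, 397.4, 211.6], [0.0, 0.0, 1.0]] [[-0.924, -0.3824, -0.0031], [-0.1942, 0.4762, -0.8576], [0.3295, -0.7918, -0.5142]] [0.5482, 0.2278, 0.8292]
wrist [[337.1, 0.0, 279.5], [0.0, 337.1, 212.1], [0.0, 0.0, 1.0]] [[1.0, -0.001, -0.0017], [-0.0005, -0.9661, 0.2583], [-0.0019, -0.2583, -0.9661]] [-0.6745, -0.0332, 0.3777]
```

View pics/scene0.png

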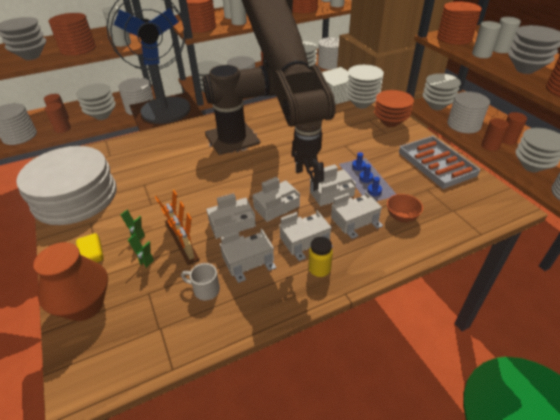

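View pics/side0.png

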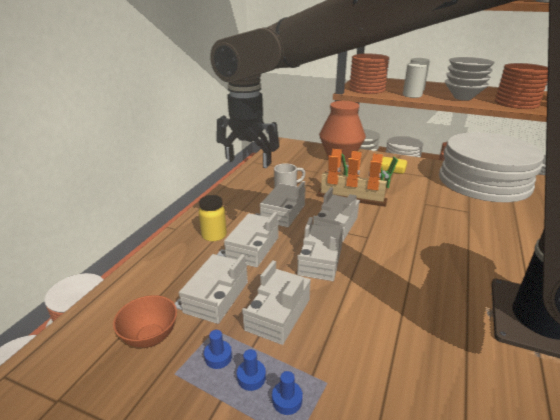

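The scene picture shows three moulds, all with front halves: fronts at about (230,215), (275,198), (332,185) and backs at (247,255), (305,235), (355,212). The orange clips on the rail are at about (175,215) and the green look-alikes at (137,240). The blue caps are on the mat at (365,172). The mug is at (205,283), the jar at (320,257) and the bowl at (404,208).

```bash
cat > h.py <<'E'
import numpy as np, cv2
from plant import monitor, eyes
from scipy.spatial.transform import Rotation as Rot
def ray(p,u,v):
    d=p["R"].T@np.linalg.solve(p["K"],[u,v,1.]); c=-p["R"].T@p["t"]; return c,d
def cast(p,u,v,z):
    c,d=ray(p,u,v); return c+d*(z-c[2])/d[2]
def tri(obs):
    A=np.zeros((3,3));b=np.zeros(3)
    for p,u,v in obs:
        c,d=ray(p,u,v);d=d/np.linalg.norm(d);M=np.eye(3)-np.outer(d,d);A+=M;b+=M@c
    return np.linalg.solve(A,b)
def proj(p,X):
    x=p["K"]@(p["R"]@np.array(X,float)+p["t"]);return x[:2]/x[2]
def snap(n,f=None):
    p=eyes.camera_params(n);im=eyes.read_camera(n)[:,:,::-1].copy()
    if f: cv2.imwrite(f"pics/{f}.png",im)
    return p,im
def warp(p,im,z,x0,x1,y0,y1,s=1000):
    """plane at height z rectified: row = (x1-x)*s, col=(y1-y)*s"""
    q=[(x1,y1),(x1,y0),(x0,y0),(x0,y1)]
    src=np.float32([proj(p,[a,b,z]) for a,b in q]); w,h=(y1-y0)*s,(x1-x0)*s
    H=cv2.getPerspectiveTransform(src,np.float32([[0,0],[w,0],[w,h],[0,h]]))
    return cv2.warpPerspective(im,H,(int(w),int(h)),flags=cv2.INTER_CUBIC)
def rel(xyz=None,ang=0.0):
    """world target -> tool shift in units; ang: wanted world-yaw turn"""
    s=monitor.get_state();R=Rot.from_quat(s["tcp_rot"])
    return np.round(R.inv().apply(np.array(xyz)-s["eef_pos"])/.4,4)
E
python3 - <<'E'
from h import *
p=eyes.camera_params("scene")
for n,u,v,z in [("f1",230,215,.06),("f2",275,198,.06),("f3",332,185,.06),("b1",247,255,.06),("b2",305,235,.06),("b3",355,212,.06),("clips",175,215,.1),("green",137,240,.08),("caps",365,172,.06),("mug",205,283,.07),("jar",320,257,.05),("bowl",404,208,.05)]: print(n,cast(p,u,v,z).round(3))
E
```

```text
f1 [ 0.519 -0.195  0.06 ]
f2 [ 0.509 -0.027  0.06 ]
f3 [0.538 0.182 0.06 ]
b1 [ 0.704 -0.21   0.06 ]
b2 [ 0.709 -0.018  0.06 ]
b3 [0.692 0.178 0.06 ]
clips [ 0.481 -0.361  0.1  ]
green [ 0.514 -0.491  0.08 ]
caps [0.528 0.328 0.06 ]
mug [ 0.754 -0.355  0.07 ]
jar [ 0.801 -0.016  0.05 ]
bowl [0.741 0.341 0.05 ]
```

View pics/wrist0.png

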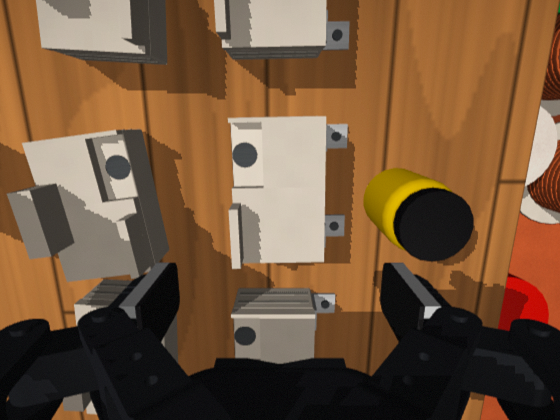

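The wrist picture shows image right as +x and up as +y. Back 2 is at (280,190) and looks square to the world, front 2 at (95,200) is yawed, and the jar is at (425,215). Next I take higher wrist views of the whole bench.

```bash
cat > shot.py <<'E'
import sys,pickle
from h import *
f=sys.argv[1]; p,im=snap("wrist",f); pickle.dump((p,im),open(f"pics/{f}.pkl","wb"))
s=monitor.get_state(); print(f,s["eef_pos"].round(4),round(s["time"],2))
E
R='python3 -m handwheel'
python3 -m handwheel '[[0.425,-0.135,-0.3,0,0,0,1],[0.425,-0.135,-0.3,0,0,0,1],[0.425,-0.135,-0.3,0,0,0,1],[0.425,-0.135,-0.3,0,0,0,1],[0.425,-0.135,-0.3,0,0,0,1],[0.425,-0.135,-0.3,0,0,0,1]]'
python3 shot.py wA
python3 -m handwheel '[[-0.6,0,0,0,0,0,1],[-0.6,0,0,0,0,0,1],[-0.6,0,0,0,0,0,1],[-0.6,0,0,0,0,0,1],[-0.6,0,0,0,0,0,1],[-0.6,0,0,0,0,0,1]]'
python3 shot.py wB
python3 -m handwheel '[[-0.55,-0.15,0,0,0,0,1],[-0.55,-0.15,0,0,0,0,1],[-0.55,-0.15,0,0,0,0,1],[-0.55,-0.15,0,0,0,0,1],[-0.55,-0.15,0,0,0,0,1],[-0.55,-0.15,0,0,0,0,1]]'
python3 shot.py wC
python3 - <<'E'
import cv2,numpy as np
a=[cv2.resize(cv2.imread(f"pics/w{c}.png"),(400,300),interpolation=cv2.INTER_AREA) for c in "ABC"]
cv2.imwrite("pics/m1.png",np.vstack([np.hstack(a[:2]),np.hstack([a[2],a[2]*0])]))
E
```

```text
time: 0.9
eef_pos: [0.6209, 0.1688, 0.3459]
tcp_rot: [0.707, 0.707, -0.002, -0.001]
contact_force: [-0.2, -0.4, -1.1]
opening: 1.001
finger_force: 0.0
wA [0.6209 0.1685 0.3455] 0.95
time: 1.7
eef_pos: [0.6206, -0.0708, 0.3467]
tcp_rot: [0.708, 0.706, -0.0, -0.001]
contact_force: [0.4, 0.8, 0.1]
opening: 1.004
finger_force: 0.0
wB [ 0.6208 -0.0699  0.3471] 1.75
time: 2.5
eef_pos: [0.5615, -0.2885, 0.3479]
tcp_rot: [0.707, 0.708, 0.0, -0.0]
contact_force: [-0.3, 0.9, 0.3]
opening: 0.999
finger_force: 0.0
wC [ 0.5617 -0.2882  0.3481] 2.55
```

View pics/m1.png

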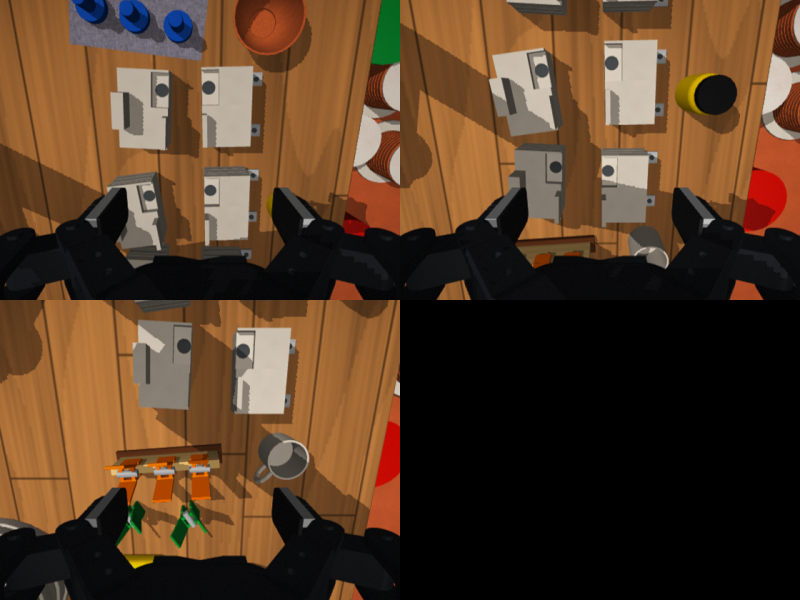

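The montage shows three moulds with yawed fronts. The caps sit on the mat at upper left of panel A, about (92,8), (133,15) and (178,25). The rail runs roughly along world x at about (165,460), so the clips' jaws act along world y. The green look-alikes are below it at (132,517) and (188,525). Next I rectify at top-face height.

```bash
cat >> h.py <<'E'
def warp2(p,im,z,x0,y1,w,h,s):
    """col=(x-x0)*s,row=(y1-y)*s, s px/m"""
    q=[(0,0),(w,0),(w,h),(0,h)]
    src=np.float32([proj(p,[x0+a/s,y1-b/s,z]) for a,b in q])
    return cv2.warpPerspective(im,cv2.getPerspectiveTransform(src,np.float32(q)),(w,h),flags=cv2.INTER_CUBIC)
E
python3 - <<'E'
from h import *
import pickle
L={c:pickle.load(open(f"pics/w{c}.pkl","rb")) for c in "ABC"}
def g(c,z,x0,y1,s=1200):
    im=warp2(*L[c],z,x0,y1,400,300,s)
    im=np.clip(im.astype(float)*1.3,0,255).astype(np.uint8)
    return im
a=g("A",.06,.46,.30);b=g("B",.06,.46,.12);c=g("C",.06,.46,-.08);d=g("C",.095,.38,-.25,1600)
cv2.imwrite("pics/rect.png",np.vstack([np.hstack([a,b]),np.hstack([c,d])]))
# caps: blue knob tops
for k in "A":
    p,im=L[k];hsv=cv2.cvtColor(im,cv2.COLOR_BGR2HSV);m=cv2.inRange(hsv,(105,150,30),(130,255,255))
    n,_,st,ce=cv2.connectedComponentsWithStats(m)
    print([(s.tolist(),q.round(1).tolist(),cast(p,*q,.03).round(3).tolist()) for s,q in zip(st[1:],ce[1:]) if s[4]>40])
E
```

```text
[([100, 0, 51, 34, 1259], [128.5, 13.8], [0.436, 0.361, 0.03]), ([167, 0, 43, 47, 1622], [187.3, 22.4], [0.507, 0.352, 0.03]), ([229, 14, 41, 46, 1449], [248.9, 36.6], [0.583, 0.336, 0.03])]
```

View pics/rect.png

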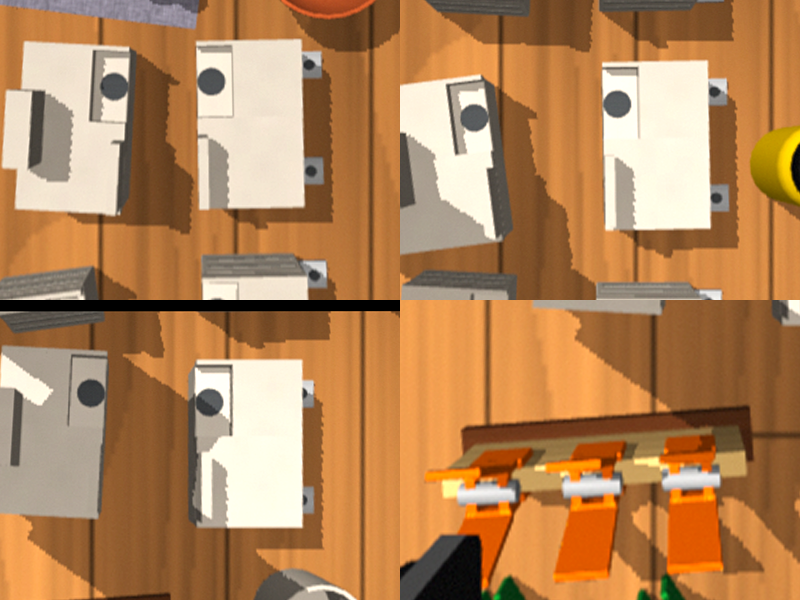

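Rectified top faces at 1.2 px/mm:
- **Back 3** corners are (196,41), (303,40), (305,208) and (198,210), giving a mating foot near (0.624, 0.196).
- **Back 2** left edge runs (602,61) to (606,230), giving (0.630, -0.001).
- **Back 1** right edge is at column 302, giving (0.624, -0.200).
- **Front 3** top is (24,42), (130,47), (120,213) and (15,209), giving (0.564, 0.192) with yaw about -0.05.

Fronts 1 and 2 are cut off, so I enlarge them.

Run:
```python
from h import *
import pickle
L={c:pickle.load(open(f"pics/w{c}.pkl","rb")) for c in "ABC"}
def g(c,x0,y1):
    return np.clip(warp2(*L[c],.06,x0,y1,400,400,2000).astype(float)*1.5,0,255).astype(np.uint8)
cv2.imwrite("pics/fr.png",np.hstack([g("C",.40,-.10),g("B",.40,.08)]))
```

```text
(no output)
```

View pics/fr.png

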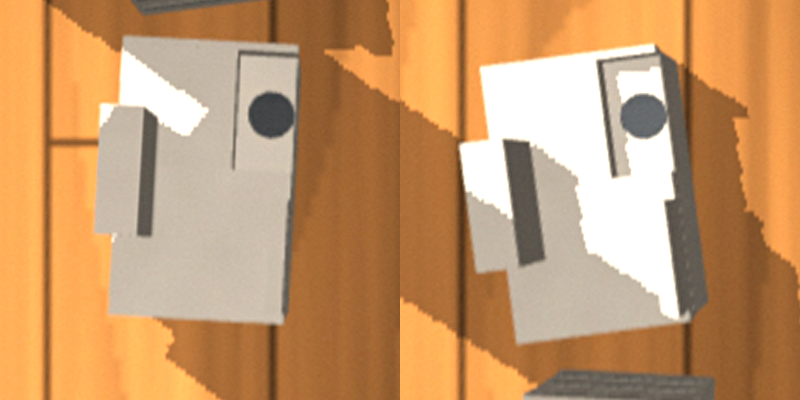

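Front 1 in the left panel has corners (121,36), (298,45), (283,324) and (109,316), giving mating foot (0.5453, -0.1923) and yaw -0.048. Front 2 in the right panel has corners (480,66), (657,44), (688,320) and (518,343), giving (0.5366, -0.0109) and yaw +0.13. Now I grip lug 1.

```bash
python3 -m handwheel '[[0.2535,-0.234,0.495,0,0,0.0153,0.1],[0.2535,-0.234,0.495,0,0,0.0153,0.1],[0.2535,-0.234,0.495,0,0,0.0153,0.1],[0.2535,-0.234,0.495,0,0,0.0153,0.1],[0.2535,-0.234,0.495,0,0,0.0153,0.1],[0.2535,-0.234,0.495,0,0,0.0153,0.1]]' 40
python3 shot.py l1
python3 - <<'E'
from h import *
import pickle
p,im=pickle.load(open("pics/l1.pkl","rb"))
cv2.imwrite("pics/l1b.png",np.clip(im*1.4,0,255).astype(np.uint8))
c,s=np.cos(-.048),np.sin(-.048)
for x,y in [(-88,-30),(-88,30),(-68,30),(-68,-30)]:
    x/=1e3;y/=1e3;print(proj(p,[.5453+c*x-s*y,-.1923+s*x+c*y,.095]).round(0))
E
```

```text
time: 3.3
eef_pos: [0.4696, -0.189, 0.1526]
tcp_rot: [0.723, 0.691, 0.001, 0.002]
contact_force: [0.7, -0.4, 1.1]
opening: 0.548
finger_force: 0.0
l1 [ 0.4702 -0.1899  0.1535] 3.35
[260. 271.]
[258. 180.]
[291. 180.]
[290. 271.]
```

View pics/l1b.png

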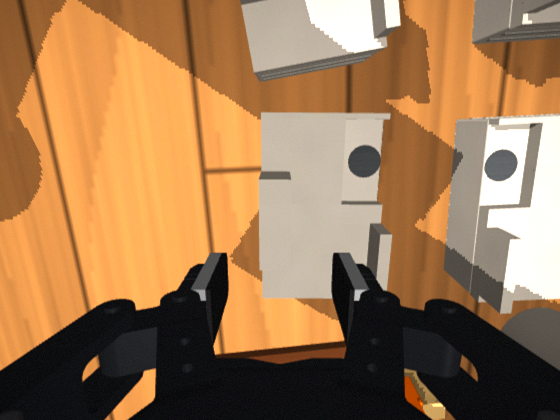

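The lug's far end is at (260–290,175), where predicted, between the fingers at columns 228 and 333. Descending and gripping.

```bash
python3 -m handwheel '[[0,-0.003,0.09,0,0,0,0.1],[0,-0.003,0.17,0,0,0,0.1],[0,-0.003,0.17,0,0,0,0.1],[0,-0.003,0.17,0,0,0,-1],[0,-0.003,0.17,0,0,0,-1],[0,-0.003,0.17,0,0,0,-1],[0,-0.003,0.17,0,0,0,-1],[0,-0.003,0.17,0,0,0,-1]]' 40; python3 -c "
from h import *
s=monitor.get_state();print(s['eef_pos'],s['opening'],s['finger_force'],s['contact_force'],s['wrist_torque'])"
```

```text
time: 4.35
eef_pos: [0.4677, -0.1898, 0.0847]
tcp_rot: [0.724, 0.69, 0.0, 0.002]
contact_force: [-2.6, -1.9, 6.2]
opening: 0.218
finger_force: 40.4
[ 0.46771162 -0.18982732  0.08471668] 0.21833565312921366 40.421873331069946 [-2.56097456 -1.88752616  6.15007155] [-0.09308845  0.2835793  -0.01056608]
```

```bash
python3 -m handwheel '[[-0.003,0.03,0,0,0,-0.003,-1],[-0.006,0.06,0,0,0,-0.006,-1],[-0.01,0.09,0,0,0,-0.009,-1],[-0.014,0.12,0,0,0,-0.012,-1],[-0.017,0.15,0,0,0,-0.015,-1],[-0.02,0.178,0,0,0,-0.0172,-1],[-0.02,0.178,0,0,0,-0.0172,-1],[-0.02,0.178,0,0,0,-0.0172,-1]]'
python3 shot.py s1
python3 - <<'E'
from h import *
import pickle
p,im=pickle.load(open("pics/s1.pkl","rb"))
a=np.clip(warp2(p,im,.06,.44,-.10,500,400,2000)*1.4,0,255).astype(np.uint8)
cv2.imwrite("pics/s1r.png",a)
E
```

```text
time: 5.35
eef_pos: [0.538, -0.2007, 0.0848]
tcp_rot: [0.705, 0.709, 0.0, 0.001]
contact_force: [-2.2, 1.1, 6.9]
opening: 0.214
finger_force: 40.5
s1 [ 0.538  -0.2007  0.0847] 5.4
```

View pics/s1r.png

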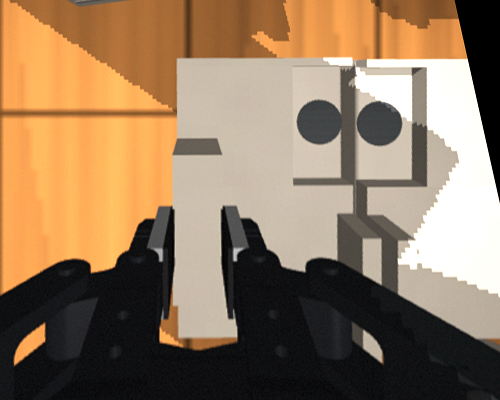

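Front 1's top edge is at row 58, and back 1's lies on the same row. The gap strip spans columns 353–368 (about 8 mm), parallel. Pushing home.

```bash
python3 -m handwheel '[[0,0.006,0,0,0,0,-1],[0,0.012,0,0,0,0,-1],[0,0.017,0,0,0,0,-1],[0,0.02,0,0,0,0,-1],[0,0.02,0,0,0,0,-1]]'
python3 -m handwheel '[[0,0.003,0,0,0,0,-1],[0,0.006,0,0,0,0,-1],[0,0.006,0,0,0,0,-1]]'
```

```text
time: 6.02
eef_pos: [0.544, -0.2006, 0.0847]
tcp_rot: [0.705, 0.71, -0.002, -0.001]
contact_force: [-9.3, -0.5, 10.3]
opening: 0.215
finger_force: 41.0
time: 6.4
eef_pos: [0.5451, -0.2005, 0.0847]
tcp_rot: [0.705, 0.71, -0.003, -0.002]
contact_force: [-12.9, -0.5, 13.6]
opening: 0.214
finger_force: 41.3
```

```bash
python3 -m handwheel '[[0,0,0,0,0,0,0.1],[0,0,0,0,0,0,0.1],[0,0,0,0,0,0,0.1],[0,0,-0.1,0,0,0,0.1],[0,0,-0.25,0,0,0,0.1],[0,0,-0.4,0,0,0,0.1],[0,0,-0.5,0,0,0,0.1],[0,0,-0.5,0,0,0,0.1]]'
python3 shot.py c1
python3 - <<'E'
from h import *
import pickle
p,im=pickle.load(open("pics/c1.pkl","rb"))
a=np.clip(warp2(p,im,.06,.44,-.10,500,400,2000)*1.4,0,255).astype(np.uint8)
b=np.clip(warp2(p,im,.06,.37,.09,400,400,2000)*1.2,0,255).astype(np.uint8)
cv2.imwrite("pics/c1r.png",np.hstack([a[:,100:],b]))
print(Rot.from_quat(monitor.get_state()["tcp_rot"]).as_matrix().round(4))
E
```

```text
time: 7.4
eef_pos: [0.5493, -0.2008, 0.2873]
tcp_rot: [0.705, 0.709, 0.001, 0.005]
contact_force: [0.4, 0.3, -0.7]
opening: 0.551
finger_force: 0.0
c1 [ 0.5481 -0.2001  0.2839] 7.45
[[-0.0062  1.      0.0034]
 [ 1.      0.0062 -0.0018]
 [-0.0019  0.0034 -1.    ]]
```

View pics/c1r.png

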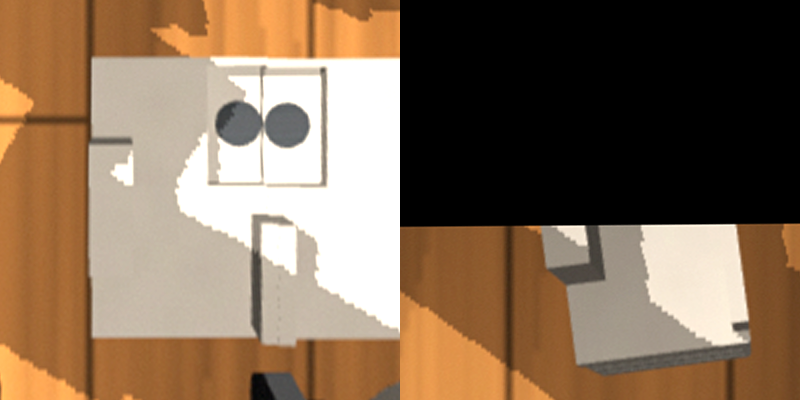

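Mould 1 is closed: the seam is a hairline at column 262 and the sides are flush along rows 57 and 338. Now lug 2.

```bash
python3 -m handwheel '[[0.45,-0.22,0.15,0,0,-0.0395,0.1],[0.45,-0.22,0.2,0,0,-0.0395,0.1],[0.45,-0.22,0.3,0,0,-0.0395,0.1],[0.45,-0.22,0.3375,0,0,-0.0395,0.1],[0.45,-0.22,0.3375,0,0,-0.0395,0.1],[0.45,-0.22,0.42,0,0,-0.0395,0.1],[0.45,-0.22,0.5025,0,0,-0.0395,0.1],[0.45,-0.22,0.5025,0,0,-0.0395,0.1],[0.45,-0.22,0.5025,0,0,-0.0395,-1],[0.45,-0.22,0.5025,0,0,-0.0395,-1],[0.45,-0.22,0.5025,0,0,-0.0395,-1],[0.45,-0.22,0.5025,0,0,-0.0395,-1]]' 40
python3 -c "
from h import *
s=monitor.get_state();print(s['wrist_torque'],Rot.from_quat(s['tcp_rot']).as_matrix().round(3))"
```

```text
time: 8.95
eef_pos: [0.4591, -0.021, 0.083]
tcp_rot: [0.659, 0.752, -0.0, 0.001]
contact_force: [-3.4, -1.3, 6.9]
opening: 0.221
finger_force: 42.6
[-0.26391823  0.59982131 -0.02884177] [[-0.13   0.991  0.002]
 [ 0.991  0.13  -0.002]
 [-0.002  0.001 -1.   ]]
```

```bash
python3 -m handwheel '[[0.003,0.035,0,0,0,0.006,-1],[0.006,0.07,0,0,0,0.012,-1],[0.009,0.105,0,0,0,0.018,-1],[0.013,0.14,0,0,0,0.024,-1],[0.016,0.175,0,0,0,0.03,-1],[0.019,0.2115,0,0,0,0.0366,-1],[0.019,0.2115,0,0,0,0.0366,-1],[0.019,0.2115,0,0,0,0.0366,-1]]'
python3 shot.py s2
python3 - <<'E'
from h import *
import pickle
p,im=pickle.load(open("pics/s2.pkl","rb"))
a=np.clip(warp2(p,im,.06,.44,.10,500,400,2000)*1.4,0,255).astype(np.uint8)
cv2.imwrite("pics/s2r.png",a)
E
```

```text
time: 9.95
eef_pos: [0.5427, -0.0019, 0.0829]
tcp_rot: [0.702, 0.712, 0.001, 0.001]
contact_force: [-0.4, 0.9, 6.4]
opening: 0.216
finger_force: 42.5
s2 [ 0.5427 -0.0019  0.083 ] 10.0
```

View pics/s2r.png

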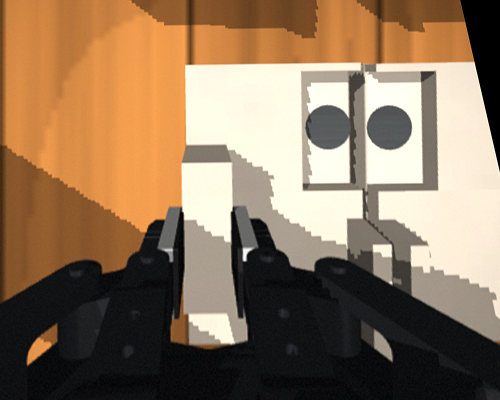

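Mould 2 is flush along row 64, with a parallel gap at columns 363–376. Pushing home.

```bash
python3 -m handwheel '[[0,0.006,0,0,0,0,-1],[0,0.012,0,0,0,0,-1],[0,0.017,0,0,0,0,-1],[0,0.021,0,0,0,0,-1],[0,0.024,0,0,0,0,-1],[0,0.024,0,0,0,0,-1],[0,0.024,0,0,0,0,-1]]'
```

```text
time: 10.88
eef_pos: [0.5488, -0.0017, 0.083]
tcp_rot: [0.701, 0.713, -0.002, -0.002]
contact_force: [-11.4, -0.1, 13.1]
opening: 0.215
finger_force: 43.5
```

```bash
python3 -m handwheel '[[0,0,0,0,0,0,0.1],[0,0,0,0,0,0,0.1],[0,0,0,0,0,0,0.1],[0,0,-0.12,0,0,0,0.1],[0,0,-0.25,0,0,0,0.1],[0,0,-0.35,0,0,0,0.1],[0,0,-0.45,0,0,0,0.1],[0,0,-0.45,0,0,0,0.1]]'
python3 shot.py c2
python3 -m handwheel '[[0.497,-0.156,0.15,0,0,0.022,0.1],[0.497,-0.156,0.15,0,0,0.022,0.1],[0.497,-0.156,0.2,0,0,0.022,0.1],[0.497,-0.156,0.28,0,0,0.022,0.1],[0.497,-0.156,0.28,0,0,0.022,0.1],[0.497,-0.156,0.36,0,0,0.022,0.1],[0.497,-0.156,0.446,0,0,0.022,0.1],[0.497,-0.156,0.446,0,0,0.022,0.1],[0.497,-0.156,0.446,0,0,0.022,-1],[0.497,-0.156,0.446,0,0,0.022,-1],[0.497,-0.156,0.446,0,0,0.022,-1],[0.497,-0.156,0.446,0,0,0.022,-1]]' 40
```

```text
time: 11.88
eef_pos: [0.553, -0.0021, 0.2656]
tcp_rot: [0.702, 0.712, 0.003, 0.004]
contact_force: [0.3, -0.1, -0.2]
opening: 0.549
finger_force: 0.0
c2 [ 0.5517 -0.0018  0.2627] 11.93
time: 13.42
eef_pos: [0.4862, 0.196, 0.0849]
tcp_rot: [0.726, 0.688, 0.001, 0.001]
contact_force: [-4.1, -1.7, 4.7]
opening: 0.218
finger_force: 42.2
```

```bash
python3 -m handwheel '[[0.001,0.025,0,0,0,-0.004,-1],[0.002,0.05,0,0,0,-0.008,-1],[0.003,0.075,0,0,0,-0.012,-1],[0.004,0.1,0,0,0,-0.016,-1],[0.0045,0.1235,0,0,0,-0.0197,-1],[0.0045,0.1235,0,0,0,-0.0197,-1],[0.0045,0.1235,0,0,0,-0.0197,-1]]'
python3 shot.py s3
python3 - <<'E'
from h import *
import pickle
def g(f,x0,y1):
    p,im=pickle.load(open(f"pics/{f}.pkl","rb"))
    return np.clip(warp2(p,im,.06,x0,y1,400,400,2000)*1.3,0,255).astype(np.uint8)
cv2.imwrite("pics/s3r.png",np.hstack([g("s3",.51,.29),g("c2",.52,.1)]))
E
```

```text
time: 14.3
eef_pos: [0.5351, 0.1955, 0.0849]
tcp_rot: [0.704, 0.71, 0.0, 0.0]
contact_force: [-3.6, -0.8, 6.5]
opening: 0.217
finger_force: 42.2
s3 [0.5351 0.1955 0.0849] 14.35
```

View pics/s3r.png

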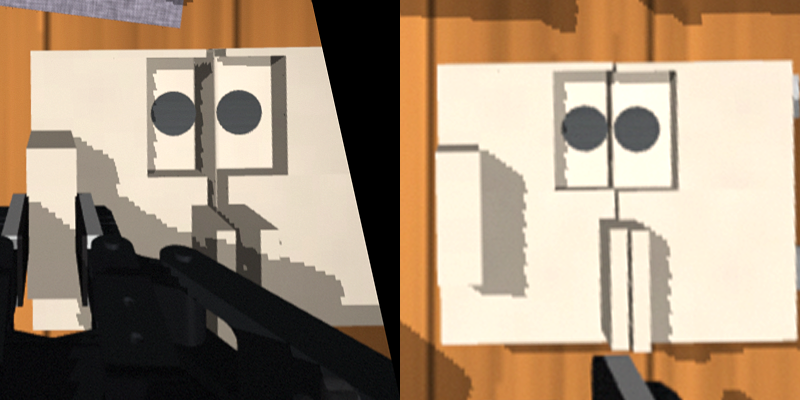

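Mould 3 has its top edge at row 49 against the back's row 47, with a gap of about 7 mm at columns 211–226. Mould 2's seam in the right panel, at column 613, is dark but thin. Pushing mould 3 while watching the force.

```bash
python3 -m handwheel '[[0,0.005,0,0,0,0,-1],[0,0.01,0,0,0,0,-1]]' | grep -E "pos|force"
python3 -m handwheel '[[0,0.004,0,0,0,0,-1],[0,0.008,0,0,0,0,-1],[0,0.008,0,0,0,0,-1]]'| grep -E "pos|force"
python3 -m handwheel '[[0,0.004,0,0,0,0,-1],[0,0.008,0,0,0,0,-1],[0,0.008,0,0,0,0,-1]]'| grep -E "pos|force"
python3 -m handwheel '[[0,0.004,0,0,0,0,-1],[0,0.008,0,0,0,0,-1],[0,0.008,0,0,0,0,-1]]'| grep -E "pos|force"
```

```text
eef_pos: [0.5369, 0.1957, 0.0849]
contact_force: [-11.1, -0.3, 11.0]
finger_force: 42.7
eef_pos: [0.5405, 0.1958, 0.0849]
contact_force: [-10.4, -0.2, 10.4]
finger_force: 42.6
eef_pos: [0.5436, 0.1958, 0.0849]
contact_force: [-9.5, -0.6, 10.5]
finger_force: 42.6
eef_pos: [0.5452, 0.1958, 0.0849]
contact_force: [-14.5, -0.6, 13.3]
finger_force: 43.0
```

Sliding friction alone is about 10 N, so I push until the force clearly rises.

```bash
for i in 1 ; do python3 -m handwheel '[[0,0.004,0,0,0,0,-1],[0,0.006,0,0,0,0,-1],[0,0.006,0,0,0,0,-1]]'| grep -E "pos|force"; done
python3 -m handwheel '[[0,0.004,0,0,0,0,-1],[0,0.006,0,0,0,0,-1],[0,0.006,0,0,0,0,-1]]'| grep -E "pos|force|rot"
```

```text
eef_pos: [0.5457, 0.1953, 0.0849]
contact_force: [-20.0, -1.5, 19.0]
finger_force: 43.5
eef_pos: [0.5458, 0.1951, 0.0848]
tcp_rot: [0.704, 0.711, -0.009, -0.006]
contact_force: [-25.1, -2.4, 23.9]
finger_force: 44.1
```

```bash
python3 -m handwheel '[[0,-0.01,0,0,0,0,-1],[0,-0.01,0,0,0,0,0.1],[0,-0.01,0,0,0,0,0.1],[0,-0.01,0,0,0,0,0.1],[0,-0.01,-0.12,0,0,0,0.1],[0,-0.01,-0.25,0,0,0,0.1],[0,-0.01,-0.3,0,0,0,0.1],[0,-0.01,-0.45,0,0,0,0.1],[0,-0.01,-0.45,0,0,0,0.1]]' |grep -E "pos|rot"
python3 shot.py c3
python3 -m handwheel '[[-0.495,-0.006,0.1,0,0,-0.0022,0.1],[-0.495,-0.006,0.15,0,0,-0.0022,0.1],[-0.495,-0.006,0.2,0,0,-0.0022,0.1],[-0.495,-0.006,0.3,0,0,-0.0022,0.1],[-0.495,-0.006,0.38,0,0,-0.0022,0.1],[-0.495,-0.006,0.45,0,0,-0.0022,0.1],[-0.495,-0.006,0.45,0,0,-0.0022,0.1],[-0.495,-0.006,0.45,0,0,-0.0022,-1],[-0.495,-0.006,0.45,0,0,-0.0022,-1],[-0.495,-0.006,0.45,0,0,-0.0022,-1],[-0.495,-0.006,0.45,0,0,-0.0022,-1]]' 40
```

```text
eef_pos: [0.552, 0.1958, 0.2684]
tcp_rot: [0.704, 0.71, 0.004, 0.003]
c3 [0.5505 0.1955 0.265 ] 17.65
time: 19.02
eef_pos: [0.5489, -0.0027, 0.0839]
tcp_rot: [0.702, 0.712, 0.0, 0.001]
contact_force: [-1.6, -0.5, 2.6]
opening: 0.221
finger_force: 41.6
```

```bash
python3 -m handwheel '[[0,0.005,0,0,0,0,-1],[0,0.01,0,0,0,0,-1],[0,0.01,0,0,0,0,-1]]' | grep -E "pos|force"
python3 -m handwheel '[[0,0.004,0,0,0,0,-1],[0,0.008,0,0,0,0,-1],[0,0.008,0,0,0,0,-1]]'| grep -E "pos|force"
python3 -m handwheel '[[0,0.003,0,0,0,0,-1],[0,0.006,0,0,0,0,-1],[0,0.006,0,0,0,0,-1]]'| grep -E "pos|force|rot"
```

```text
eef_pos: [0.5506, -0.0026, 0.0838]
contact_force: [-9.3, -0.9, 10.0]
finger_force: 42.3
eef_pos: [0.5509, -0.0027, 0.0839]
contact_force: [-18.0, -1.0, 17.0]
finger_force: 43.1
eef_pos: [0.5509, -0.0027, 0.0838]
tcp_rot: [0.701, 0.713, -0.008, -0.008]
contact_force: [-25.3, -2.0, 22.3]
finger_force: 43.8
```

```bash
python3 -m handwheel '[[0,-0.01,0,0,0,0,-1],[0,-0.01,0,0,0,0,0.1],[0,-0.01,0,0,0,0,0.1],[0,-0.01,0,0,0,0,0.1],[0,-0.01,-0.12,0,0,0,0.1],[0,-0.01,-0.25,0,0,0,0.1],[0,-0.01,-0.3,0,0,0,0.1],[0,-0.01,-0.45,0,0,0,0.1],[0,-0.01,-0.45,0,0,0,0.1]]' |grep -E "pos|rot"
python3 shot.py c2b
python3 -m handwheel '[[-0.4945,-0.032,0.1,0,0,0.0032,0.1],[-0.4945,-0.032,0.15,0,0,0.0032,0.1],[-0.4945,-0.032,0.2,0,0,0.0032,0.1],[-0.4945,-0.032,0.3,0,0,0.0032,0.1],[-0.4945,-0.032,0.38,0,0,0.0032,0.1],[-0.4945,-0.032,0.45,0,0,0.0032,0.1],[-0.4945,-0.032,0.45,0,0,0.0032,0.1],[-0.4945,-0.032,0.45,0,0,0.0032,-1],[-0.4945,-0.032,0.45,0,0,0.0032,-1],[-0.4945,-0.032,0.45,0,0,0.0032,-1],[-0.4945,-0.032,0.45,0,0,0.0032,-1]]' 40| grep -E "pos|force|rot"
python3 -m handwheel '[[0,0.005,0,0,0,0,-1],[0,0.01,0,0,0,0,-1],[0,0.01,0,0,0,0,-1]]' | grep -E "pos|force"
python3 -m handwheel '[[0,0.004,0,0,0,0,-1],[0,0.008,0,0,0,0,-1],[0,0.008,0,0,0,0,-1]]'| grep -E "pos|force|rot"
```

```text
eef_pos: [0.5566, -0.003, 0.2681]
tcp_rot: [0.702, 0.712, 0.003, 0.004]
c2b [ 0.5551 -0.0028  0.2648] 21.32
eef_pos: [0.5449, -0.2008, 0.084]
tcp_rot: [0.705, 0.709, 0.0, 0.001]
contact_force: [1.7, 0.6, 0.2]
finger_force: 42.8
eef_pos: [0.5451, -0.2008, 0.0839]
contact_force: [-11.9, 0.4, 10.7]
finger_force: 43.8
eef_pos: [0.5452, -0.2007, 0.0839]
tcp_rot: [0.705, 0.71, -0.006, -0.007]
contact_force: [-21.1, 0.2, 17.8]
finger_force: 44.5
```

All three moulds are closed. Now I look at the caps.

```bash
python3 -m handwheel '[[0,-0.01,0,0,0,0,-1],[0,-0.01,0,0,0,0,0.1],[0,-0.01,0,0,0,0,0.1],[0,-0.01,0,0,0,0,0.1],[0,-0.01,-0.12,0,0,0,0.1],[0,-0.01,-0.25,0,0,0,0.1],[0,-0.01,-0.4,0,0,0,0.1],[0,-0.01,-0.55,0,0,0,0.1],[0,-0.01,-0.55,0,0,0,0.1]]' |grep -E "pos|rot"
python3 shot.py c1b
python3 -m handwheel '[[0.9,0,0,0,0,0,0.1],[0.9,0,0,0,0,0,0.1],[0.9,0,0,0,0,0,0.1],[0.9,0,0,0,0,0,0.1],[0.9,0,0,0,0,0,0.1],[0.9,0,0,0,0,0,0.1],[0.9,0,0,0,0,0,0.1]]' | grep -E "pos|rot"
python3 -m handwheel '[[0.275,-0.1,0,0,0,0,0.1],[0.275,-0.1,0,0,0,0,0.1],[0.275,-0.1,0,0,0,0,0.1],[0.275,-0.1,0,0,0,0,0.1],[0.275,-0.1,0,0,0,0,0.1]]' | grep -E "pos|rot"
python3 shot.py k1
python3 - <<'E'
from h import *
import pickle
p,im=pickle.load(open("pics/k1.pkl","rb"))
hsv=cv2.cvtColor(im,cv2.COLOR_BGR2HSV);m=cv2.inRange(hsv,(105,150,20),(130,255,255))
cs,_=cv2.findContours(m,cv2.RETR_EXTERNAL,cv2.CHAIN_APPROX_NONE)
for c in cs:
    if cv2.contourArea(c)>200: x,y,w,h=cv2.boundingRect(c);print(x,y,w,h,cv2.contourArea(c),cast(p,x+w/2,y+h/2,.02).round(4))
def g(f,x0,y1):
    p,im=pickle.load(open(f"pics/{f}.pkl","rb"))
    return np.clip(warp2(p,im,.06,x0,y1,260,300,2000)*1.3,0,255).astype(np.uint8)
top=np.hstack([g("c1b",.56,-.12),g("c2b",.56,.08),g("c3",.56,.28)])
k=warp2(p,im,.02,.38,.42,780,300,2600)
cv2.imwrite("pics/k1r.png",np.vstack([top,k]))
E
```

```text
eef_pos: [0.55, -0.2018, 0.3104]
tcp_rot: [0.705, 0.709, 0.002, 0.007]
c1b [ 0.5486 -0.2011  0.3063] 24.62
eef_pos: [0.5442, 0.1624, 0.3]
tcp_rot: [0.704, 0.711, -0.002, -0.002]
eef_pos: [0.5056, 0.2677, 0.3021]
tcp_rot: [0.706, 0.708, -0.001, -0.0]
k1 [0.5057 0.2678 0.3023] 26.18
319 95 44 43 1391.5 [0.5809 0.3385 0.02  ]
257 80 42 45 1397.5 [0.504  0.3547 0.02  ]
194 65 44 46 1497.0 [0.4299 0.3711 0.02  ]
```

View pics/k1r.png

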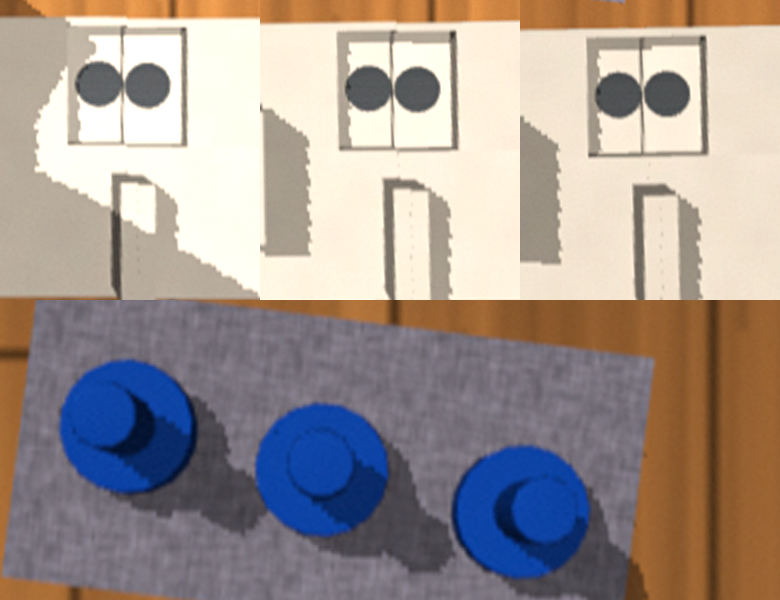

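The seams are tight at columns 122, 392 and 640. The caps stand on the mat with rim centres at (128,426), (322,470) and (521,512), giving (0.429,0.371), (0.504,0.354) and (0.581,0.338). Picking the third cap.

```bash
python3 -m handwheel '[[0.176,0.188,0.2,0,0,0,0.1],[0.176,0.188,0.35,0,0,0,0.1],[0.176,0.188,0.455,0,0,0,0.1],[0.176,0.188,0.455,0,0,0,0.1],[0.176,0.188,0.55,0,0,0,0.1],[0.176,0.188,0.638,0,0,0,0.1],[0.176,0.188,0.638,0,0,0,0.1],[0.176,0.188,0.638,0,0,0,-1],[0.176,0.188,0.638,0,0,0,-1],[0.176,0.188,0.638,0,0,0,-1],[0.176,0.188,0.638,0,0,0,-1]]' 30
python3 -m handwheel '[[0,0,-0.1,0,0,0,-1],[0,0,-0.25,0,0,0,-1],[0,0,-0.3,0,0,0,-1],[0,0,-0.3,0,0,0,-1]]'
```

```text
time: 27.55
eef_pos: [0.5812, 0.3405, 0.0497]
tcp_rot: [0.705, 0.709, 0.002, 0.001]
contact_force: [-0.3, -1.2, 5.0]
opening: 0.266
finger_force: 29.9
time: 28.05
eef_pos: [0.5807, 0.3404, 0.1694]
tcp_rot: [0.705, 0.709, 0.002, 0.001]
contact_force: [-0.3, 0.1, -0.9]
opening: 0.263
finger_force: 29.7
```

```bash
python3 -m handwheel '[[-0.267,0.105,0,0,0,0,-1],[-0.267,0.105,0,0,0,0,-1],[-0.267,0.105,0,0,0,0,-1],[-0.267,0.105,0,0,0,0,-1],[-0.267,0.105,0.06,0,0,0,-1],[-0.267,0.105,0.12,0,0,0,-1],[-0.267,0.105,0.16,0,0,0,-1],[-0.267,0.105,0.178,0,0,0,-1],[-0.267,0.105,0.178,0,0,0,-1]]'
python3 -m handwheel '[[0,0,0.003,0,0,0,-1],[0,0,0.006,0,0,0,-1],[0,0,0.006,0,0,0,-1]]'
```

```text
time: 29.18
eef_pos: [0.6222, 0.2345, 0.0974]
tcp_rot: [0.705, 0.709, 0.0, -0.0]
contact_force: [-2.8, -0.1, 3.6]
opening: 0.263
finger_force: 30.3
time: 29.55
eef_pos: [0.6224, 0.2345, 0.0973]
tcp_rot: [0.705, 0.709, 0.0, -0.0]
contact_force: [-6.2, -1.1, 11.5]
opening: 0.258
finger_force: 31.1
```

```bash
python3 -m handwheel '[[0,0,0.002,0,0,0,0.1],[0,0,0.002,0,0,0,0.1],[0,0,0.002,0,0,0,0.1],[0,0,-0.15,0,0,0,0.1],[0,0,-0.3,0,0,0,0.1],[0,0,-0.45,0,0,0,0.1],[0,0,-0.5,0,0,0,0.1],[0,0,-0.5,0,0,0,0.1]]'
python3 shot.py k2
cat > capchk.py <<'E'
import sys,pickle
from h import *
p,im=pickle.load(open(f"pics/{sys.argv[1]}.pkl","rb"))
hsv=cv2.cvtColor(im,cv2.COLOR_BGR2HSV);m=cv2.inRange(hsv,(105,120,20),(130,255,255))
cs,_=cv2.findContours(m,cv2.RETR_EXTERNAL,cv2.CHAIN_APPROX_NONE)
for c in cs:
    if cv2.contourArea(c)>200: x,y,w,h=cv2.boundingRect(c);print(x,y,w,h,cast(p,x+w/2,y+h/2,.02).round(4),cast(p,x+w/2,y+h/2,.068).round(4))
E
python3 capchk.py k2
```

```text
time: 30.55
eef_pos: [0.6231, 0.2335, 0.2954]
tcp_rot: [0.705, 0.709, 0.001, 0.001]
contact_force: [-1.1, 0.4, -0.7]
opening: 0.551
finger_force: 0.0
k2 [0.6221 0.2333 0.2926] 30.6
253 156 46 46 [0.6202 0.2288 0.02  ] [0.6205 0.2367 0.068 ]
153 48 49 48 [0.5056 0.3539 0.02  ] [0.5189 0.3475 0.068 ]
78 31 60 50 [0.4271 0.3707 0.02  ] [0.4494 0.3624 0.068 ]
```

Cap 1 sits in pocket 3. The pocket walls leave only ±4 mm of play, so a flat cap is within tolerance. Next cap goes to mould 2.

```bash
python3 -m handwheel '[[0.303,-0.293,0,0,0,0,0.1],[0.303,-0.293,0.1,0,0,0,0.1],[0.303,-0.293,0.2,0,0,0,0.1],[0.303,-0.293,0.35,0,0,0,0.1],[0.303,-0.293,0.43,0,0,0,0.1],[0.303,-0.293,0.52,0,0,0,0.1],[0.303,-0.293,0.614,0,0,0,0.1],[0.303,-0.293,0.614,0,0,0,0.1],[0.303,-0.293,0.614,0,0,0,-1],[0.303,-0.293,0.614,0,0,0,-1],[0.303,-0.293,0.614,0,0,0,-1],[0.303,-0.293,0.614,0,0,0,-1]]' 30
python3 -m handwheel '[[0,0,-0.1,0,0,0,-1],[0,0,-0.25,0,0,0,-1],[0,0,-0.35,0,0,0,-1],[0,0,-0.35,0,0,0,-1]]'
```

```text
time: 32.1
eef_pos: [0.505, 0.3543, 0.0492]
tcp_rot: [0.705, 0.709, 0.001, 0.0]
contact_force: [-0.1, -0.4, -0.6]
opening: 0.265
finger_force: 29.3
time: 32.6
eef_pos: [0.5071, 0.3553, 0.194]
tcp_rot: [0.705, 0.709, 0.005, 0.002]
contact_force: [0.3, -1.1, -0.8]
opening: 0.262
finger_force: 29.6
```

```bash
python3 -m handwheel '[[-0.8,0.3035,0,0,0,0,-1],[-0.8,0.3035,0,0,0,0,-1],[-0.8,0.3035,0,0,0,0,-1],[-0.8,0.3035,0,0,0,0,-1],[-0.8,0.3035,0,0,0,0,-1],[-0.8,0.3035,0,0,0,0,-1],[-0.8,0.3035,0,0,0,0,-1],[-0.8,0.3035,0.08,0,0,0,-1],[-0.8,0.3035,0.16,0,0,0,-1],[-0.8,0.3035,0.21,0,0,0,-1],[-0.8,0.3035,0.226,0,0,0,-1],[-0.8,0.3035,0.226,0,0,0,-1]]'
python3 -m handwheel '[[0,0,0.003,0,0,0,-1],[0,0,0.006,0,0,0,-1],[0,0,0.006,0,0,0,-1]]'
```

```text
time: 34.1
eef_pos: [0.6284, 0.0355, 0.0984]
tcp_rot: [0.705, 0.709, 0.001, 0.001]
contact_force: [2.1, -0.3, 1.1]
opening: 0.259
finger_force: 33.2
time: 34.48
eef_pos: [0.6284, 0.035, 0.0972]
tcp_rot: [0.705, 0.709, 0.001, 0.001]
contact_force: [-0.6, 0.3, 6.9]
opening: 0.26
finger_force: 33.6
```

```bash
python3 -m handwheel '[[0,0,0.002,0,0,0,0.1],[0,0,0.002,0,0,0,0.1],[0,0,0.002,0,0,0,0.1],[0,0,-0.15,0,0,0,0.1],[0,0,-0.3,0,0,0,0.1],[0,0,-0.45,0,0,0,0.1],[0,0,-0.5,0,0,0,0.1],[0,0,-0.5,0,0,0,0.1]]' |grep pos
python3 shot.py k3; python3 capchk.py k3
python3 -m handwheel '[[0.843,-0.4935,0,0,0,0,0.1],[0.843,-0.4935,0,0,0,0,0.1],[0.843,-0.4935,0,0,0,0,0.1],[0.843,-0.4935,0,0,0,0,0.1],[0.843,-0.4935,0,0,0,0,0.1],[0.843,-0.4935,0,0,0,0,0.1],[0.843,-0.4935,0.05,0,0,0,0.1],[0.843,-0.4935,0.1,0,0,0,0.1],[0.843,-0.4935,0.1,0,0,0,0.1]]' |grep -E "pos|rot"
python3 shot.py k4; python3 capchk.py k4
```

```text
eef_pos: [0.628, 0.0346, 0.2967]
k3 [0.627  0.0347 0.294 ] 35.52
253 156 46 47 [0.6249 0.0287 0.02  ] [0.6252 0.0368 0.068 ]
252 0 39 11 [0.6197 0.2243 0.02  ] [0.6206 0.2101 0.068 ]
eef_pos: [0.4276, 0.3687, 0.2506]
tcp_rot: [0.706, 0.708, -0.004, -0.001]
k4 [0.4286 0.369  0.2527] 36.7
431 285 49 31 [0.645  0.2188 0.02  ] [0.6174 0.2463 0.068 ]
259 154 45 46 [0.4287 0.3724 0.02  ] [0.4288 0.3803 0.068 ]
```

```bash
python3 -m handwheel '[[0.005,0.002,0.13,0,0,0,0.1],[0.005,0.002,0.26,0,0,0,0.1],[0.005,0.002,0.36,0,0,0,0.1],[0.005,0.002,0.45,0,0,0,0.1],[0.005,0.002,0.507,0,0,0,0.1],[0.005,0.002,0.507,0,0,0,0.1],[0.005,0.002,0.507,0,0,0,-1],[0.005,0.002,0.507,0,0,0,-1],[0.005,0.002,0.507,0,0,0,-1],[0.005,0.002,0.507,0,0,0,-1]]' 30
python3 -m handwheel '[[0,0,-0.1,0,0,0,-1],[0,0,-0.25,0,0,0,-1],[0,0,-0.35,0,0,0,-1],[0,0,-0.35,0,0,0,-1]]'
```

```text
time: 37.95
eef_pos: [0.4305, 0.3736, 0.0544]
tcp_rot: [0.705, 0.709, 0.002, 0.001]
contact_force: [0.8, -1.0, 5.3]
opening: 0.259
finger_force: 29.7
time: 38.45
eef_pos: [0.4311, 0.3742, 0.197]
tcp_rot: [0.705, 0.709, 0.004, 0.001]
contact_force: [-0.1, 0.6, -0.1]
opening: 0.258
finger_force: 29.6
```

```bash
python3 -m handwheel '[[-0.6715,0.246,0,0,0,0,-1],[-0.6715,0.246,0,0,0,0,-1],[-0.6715,0.246,0,0,0,0,-1],[-0.6715,0.246,0,0,0,0,-1],[-0.6715,0.246,0,0,0,0,-1],[-0.6715,0.246,0,0,0,0,-1]]' | grep pos
python3 -m handwheel '[[-0.669,0.227,0,0,0,0,-1],[-0.669,0.227,0,0,0,0,-1],[-0.669,0.227,0,0,0,0,-1],[-0.669,0.227,0,0,0,0,-1],[-0.669,0.227,0,0,0,0,-1],[-0.669,0.227,0,0,0,0,-1],[-0.669,0.227,0.08,0,0,0,-1],[-0.669,0.227,0.16,0,0,0,-1],[-0.669,0.227,0.205,0,0,0,-1],[-0.669,0.227,0.225,0,0,0,-1],[-0.669,0.227,0.225,0,0,0,-1]]'
python3 -m handwheel '[[0,0,0.003,0,0,0,-1],[0,0,0.006,0,0,0,-1],[0,0,0.006,0,0,0,-1]]'
```

```text
eef_pos: [0.5284, 0.1025, 0.1901]
time: 40.58
eef_pos: [0.6247, -0.1615, 0.1072]
tcp_rot: [0.705, 0.709, 0.002, 0.004]
contact_force: [2.0, 1.5, 9.4]
opening: 0.258
finger_force: 36.5
time: 40.95
eef_pos: [0.6254, -0.1618, 0.1066]
tcp_rot: [0.705, 0.709, 0.003, 0.005]
contact_force: [1.3, 1.8, 13.3]
opening: 0.258
finger_force: 38.0
```

Contact came about 4 mm early, so the rim may be on the pocket edge. I lift slightly and shift towards the pocket centre.

```bash
python3 -m handwheel '[[0,0,-0.02,0,0,0,-1],[-0.004,-0.006,-0.02,0,0,0,-1],[-0.004,-0.006,-0.01,0,0,0,-1],[-0.004,-0.006,0,0,0,0,-1],[-0.004,-0.006,0.003,0,0,0,-1],[-0.004,-0.006,0.003,0,0,0,-1]]'
python3 shot.py k5; python3 capchk.py k5
python3 - <<'E'
from h import *
import pickle
p,im=pickle.load(open("pics/k5.pkl","rb"))
q,s=snap("side"); u,v=proj(q,[.62,-.16,.07]).astype(int); print(u,v)
c=cv2.resize(s[v-45:v+45,u-60:u+60],(400,300),interpolation=cv2.INTER_CUBIC)
cv2.imwrite("pics/k5b.png",np.hstack([cv2.resize(im[60:300,120:440],(400,300)),c]))
E
```

```text
time: 41.7
eef_pos: [0.622, -0.1642, 0.1065]
tcp_rot: [0.705, 0.709, 0.002, 0.003]
contact_force: [-2.3, 4.4, 22.8]
opening: 0.255
finger_force: 41.7
k5 [ 0.622  -0.1642  0.1065] 41.75
216 191 92 111 [ 0.6104 -0.1879  0.02  ] [ 0.6127 -0.1695  0.068 ]
293 201
```

View pics/k5b.png

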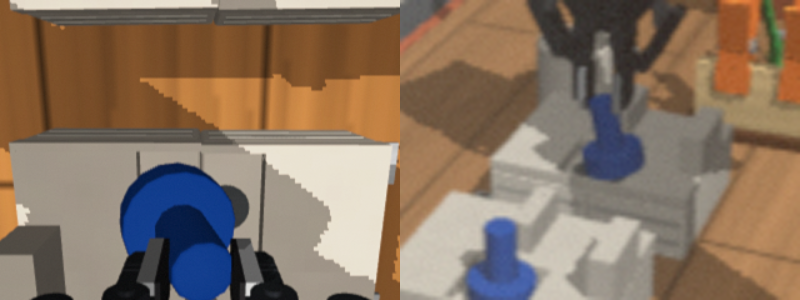

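The cap has tilted in the grip: the rim in the left panel is at (180,220), left of the pocket, and the knob leans in the right panel at (605,125). I set it down on the free bench in front, re-grip it upright and try again.

```bash
python3 -m handwheel '[[0,0,-0.12,0,0,0,-1],[0,0,-0.2,0,0,0,-1],[0,-0.2,-0.2,0,0,0,-1],[0,-0.38,-0.2,0,0,0,-1],[0,-0.38,-0.2,0,0,0,-1],[0,-0.38,-0.1,0,0,0,-1],[0,-0.38,0,0,0,0,-1],[0,-0.38,0.08,0,0,0,-1],[0,-0.38,0.1,0,0,0,-1],[0,-0.38,0.1,0,0,0,-1]]' 30
python3 -m handwheel '[[0,0,0.01,0,0,0,-1],[0,0,0.02,0,0,0,-1],[0,0,0.02,0,0,0,-1]]'
```

```text
time: 43.05
eef_pos: [0.4663, -0.1644, 0.0587]
tcp_rot: [0.705, 0.709, -0.0, -0.001]
contact_force: [0.2, -0.1, -0.5]
opening: 0.256
finger_force: 34.3
time: 43.42
eef_pos: [0.4684, -0.1664, 0.055]
tcp_rot: [0.705, 0.709, -0.0, 0.002]
contact_force: [-6.0, 0.4, 13.4]
opening: 0.253
finger_force: 36.2
```

```bash
python3 -m handwheel '[[0,0,-0.01,0,0,0,-1],[0,0,-0.01,0,0,0,0.1],[0,0,-0.01,0,0,0,0.1],[0,0,-0.01,0,0,0,0.1],[0,0,-0.12,0,0,0,0.1],[0,0,-0.3,0,0,0,0.1],[0,0,-0.45,0,0,0,0.1],[0,0,-0.5,0,0,0,0.1],[0,0,-0.5,0,0,0,0.1]]'
python3 shot.py k6
python3 - <<'E'
import pickle
from h import *
p,im=pickle.load(open(f"pics/k6.pkl","rb"))
hsv=cv2.cvtColor(im,cv2.COLOR_BGR2HSV);m=cv2.inRange(hsv,(105,120,10),(130,255,255))
cs,_=cv2.findContours(m,cv2.RETR_EXTERNAL,cv2.CHAIN_APPROX_NONE)
for c in cs:
    if cv2.contourArea(c)>200: x,y,w,h=cv2.boundingRect(c);print(x,y,w,h,cast(p,x+w/2,y+h/2,.02).round(4),proj(p,[*cast(p,x+w/2,y+h/2,.02)[:2],.064]))
# prior caps, for comparison of the tilt: knob top outline by Canny circle
x,y,w,h=max((cv2.boundingRect(c) for c in cs),key=lambda r:r[2]*r[3])
g=cv2.createCLAHE(4).apply(cv2.cvtColor(im,cv2.COLOR_BGR2GRAY))[y-10:y+h+10,x-10:x+w+10]
print(cv2.HoughCircles(cv2.resize(g,None,fx=4,fy=4,interpolation=cv2.INTER_CUBIC),cv2.HOUGH_GRADIENT,1,20,param1=60,param2=20,minRadius=30,maxRadius=110)[0][:6]/4+[x-10,y-10,0])
E
```

```text
time: 44.55
eef_pos: [0.4679, -0.1654, 0.2539]
tcp_rot: [0.705, 0.709, 0.001, 0.003]
contact_force: [1.4, 0.2, -0.7]
opening: 0.551
finger_force: 0.0
k6 [ 0.4668 -0.1648  0.2513] 44.6
249 157 44 46 [ 0.4601 -0.1654  0.02  ] [270.17787221 187.39924689]
[[271.125      179.375       22.92499924]
 [266.375      181.875       25.97500038]
 [268.625      189.625       12.14999962]
 [274.375      184.125       18.10000038]
 [267.375      175.875       20.95000076]
 [276.125      178.625       18.20000076]]
```

The cap stands upright again: the knob-top circle is at (268.6,189.6) against (270.2,187.4) predicted. Placed caps show a camera-to-TCP bias of about (+2.5, -2) mm, so I apply that and re-grip at the centre.

```bash
python3 -m handwheel '[[-0.006,-0.0115,0.13,0,0,0,0.1],[-0.006,-0.0115,0.26,0,0,0,0.1],[-0.006,-0.0115,0.38,0,0,0,0.1],[-0.006,-0.0115,0.46,0,0,0,0.1],[-0.006,-0.0115,0.514,0,0,0,0.1],[-0.006,-0.0115,0.514,0,0,0,0.1],[-0.006,-0.0115,0.514,0,0,0,-1],[-0.006,-0.0115,0.514,0,0,0,-1],[-0.006,-0.0115,0.514,0,0,0,-1],[-0.006,-0.0115,0.514,0,0,0,-1]]' 30
python3 -m handwheel '[[0,0,-0.1,0,0,0,-1],[0,0,-0.25,0,0,0,-1],[0,0,-0.35,0,0,0,-1],[0,0,-0.35,0,0,0,-1]]'
```

```text
time: 45.85
eef_pos: [0.4624, -0.1673, 0.046]
tcp_rot: [0.705, 0.709, 0.0, 0.0]
contact_force: [-0.3, -0.4, -1.5]
opening: 0.267
finger_force: 29.3
time: 46.35
eef_pos: [0.4644, -0.1685, 0.1902]
tcp_rot: [0.705, 0.709, 0.001, 0.005]
contact_force: [-0.4, -0.2, -1.5]
opening: 0.265
finger_force: 29.6
```

```bash
python3 -m handwheel '[[0.006,0.401,0,0,0,0,-1],[0.006,0.401,0,0,0,0,-1],[0.006,0.401,0,0,0,0,-1],[0.006,0.401,0,0,0,0,-1],[0.006,0.401,0,0,0,0,-1],[0.006,0.401,0.08,0,0,0,-1],[0.006,0.401,0.16,0,0,0,-1],[0.006,0.401,0.2,0,0,0,-1],[0.006,0.401,0.226,0,0,0,-1],[0.006,0.401,0.226,0,0,0,-1]]'
python3 -m handwheel '[[0,0,0.003,0,0,0,-1],[0,0,0.006,0,0,0,-1],[0,0,0.006,0,0,0,-1]]'
```

```text
time: 47.6
eef_pos: [0.6222, -0.1642, 0.0955]
tcp_rot: [0.706, 0.709, 0.0, 0.0]
contact_force: [0.2, -0.7, -1.2]
opening: 0.265
finger_force: 32.0
time: 47.98
eef_pos: [0.6224, -0.1642, 0.0938]
tcp_rot: [0.705, 0.709, -0.0, -0.0]
contact_force: [-3.2, 0.2, 5.9]
opening: 0.264
finger_force: 32.5
```

```bash
python3 -m handwheel '[[0,0,0,0,0,0,0.1],[0,0,0,0,0,0,0.1],[0,0,0,0,0,0,0.1],[0,0,-0.15,0,0,0,0.1],[0,0,-0.3,0,0,0,0.1],[0,0,-0.45,0,0,0,0.1],[0,0,-0.5,0,0,0,0.1],[0,0,-0.5,0,0,0,0.1]]' |grep pos
python3 shot.py k7; python3 capchk.py k7
python3 -m handwheel '[[-0.275,-0.3,0,0,0,0,1],[-0.275,-0.3,0,0,0,0,1],[-0.275,-0.3,0,0,0,0,1],[-0.275,-0.3,0,0,0,0,1],[-0.275,-0.3,0,0,0,0,1],[-0.275,-0.3,0,0,0,0,1]]' |grep -E "pos|rot"
python3 shot.py q1
python3 - <<'E'
import pickle
from h import *
p,im=pickle.load(open("pics/q1.pkl","rb"))
q,s=snap("side","sd1"); pickle.dump((q,s),open("pics/sd1.pkl","wb"))
r,sc=snap("scene","sc1"); pickle.dump((r,sc),open("pics/sc1.pkl","wb"))
us=[proj(p,[x,y,.1]) for x in(.40,.60) for y in (-.30,-.44)]; us=np.array(us).round();print(us.tolist())
u0,v0=us.min(0).astype(int)-15; u0=max(u0,0)
a=im[v0:v0+190,u0:u0+250]; 
u,v=proj(q,[.50,-.365,.11]).astype(int)
b=s[v-42:v+33,u-65:u+65]
print(u0,v0,a.shape,u-65,v-42,b.shape)
A=np.zeros((600,800,3),np.uint8); A[:,:480]=cv2.resize(a,(480,365),interpolation=cv2.INTER_CUBIC)[:,:].shape[0] and 0
A[:365,:480]=cv2.resize(a,(480,365),interpolation=cv2.INTER_CUBIC)
A[370:600,0:399]=cv2.resize(b,(399,230),interpolation=cv2.INTER_CUBIC)
u,v=proj(r,[.50,-.365,.11]).astype(int); c=sc[v-35:v+35,u-55:u+55]; A[370:600,400:761]=cv2.resize(c,(361,230),interpolation=cv2.INTER_CUBIC);print(u-55,v-35)
for i,(n,P) in enumerate([("k7",(.55,-.12)),]):
    A[0:300,485:785]=warp2(*pickle.load(open(f"pics/{n}.pkl","rb")),.068,.56,-.10,300,300,2200)
cv2.imwrite("pics/q1v.png",A)
E
```

```text
eef_pos: [0.6231, -0.1642, 0.2943]
k7 [ 0.6222 -0.1638  0.2915] 49.02
253 157 46 46 [ 0.6202 -0.1706  0.02  ] [ 0.6205 -0.1624  0.068 ]
262 0 38 11 [0.6255 0.0245 0.02  ] [0.6252 0.0103 0.068 ]
eef_pos: [0.5035, -0.2735, 0.2915]
tcp_rot: [0.705, 0.709, 0.0, -0.001]
q1 [ 0.5036 -0.2736  0.2919] 49.83
[[179.0, 213.0], [188.0, 331.0], [372.0, 214.0], [363.0, 332.0]]
164 198 (190, 250, 3) 289 125 (75, 130, 3)
119 181
```

View pics/q1v.png

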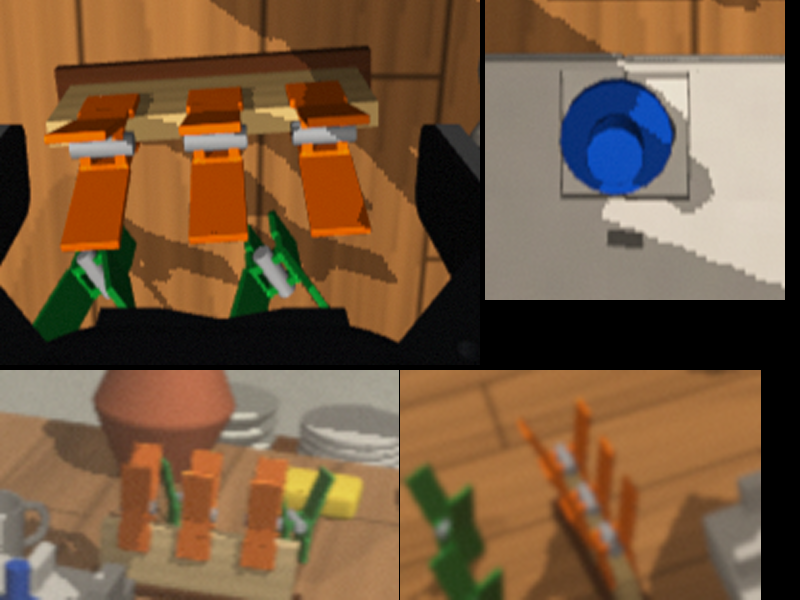

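The upper-left crop settles which things are the clips. The orange ones at (100,147), (216,141) and (325,133) fit "clip on the rail", with the jaws straddling the plywood edge. The green ones at (95,270) and (272,270) stand behind the rail and are the look-alikes to leave alone. In the upper-right crop the cap lies flat in pocket 1. Now I measure the barrels.

```bash
cat > barrel.py <<'E'
import pickle,sys
from h import *
p,im=pickle.load(open(f"pics/{sys.argv[1]}.pkl","rb"))
hsv=cv2.cvtColor(im,cv2.COLOR_BGR2HSV)
for a in sys.argv[2:]:
    u,v=map(float,a.split(","))
    W=np.zeros(im.shape[:2],np.uint8); W[int(v)-9:int(v)+10,int(u)-21:int(u)+22]=255
    m=cv2.inRange(hsv,(0,0,70),(179,70,255))&W
    n,lab,st,ce=cv2.connectedComponentsWithStats(m); i=1+st[1:,4].argmax()
    pts=np.argwhere(lab==i)[:,::-1].astype(np.float32); r=cv2.minAreaRect(pts); (cx,cy),wh,_=r
    b=cv2.boxPoints(r); e=max([(b[0],b[1]),(b[1],b[2])],key=lambda s:np.hypot(*(s[0]-s[1]))); 
    A=cast(p,*e[0],.098);B=cast(p,*e[1],.098);d=(B-A)*(1 if B[0]>A[0] else -1)
    C=cast(p,cx,cy,.098)
    print(st[i].tolist(),(round(cx,1),round(cy,1)),np.round(wh,1),C.round(4),"TCP",(C[:2]+[.0025,-.002]).round(4),"yaw",round(np.arctan2(d[1],d[0]),3))
E
python3 barrel.py q1 216,274.6 276.5,271.4 333.3,267.3
python3 -c "
from h import *
s=monitor.get_state();print(s['qpos'].round(3),s['eef_pos'],Rot.from_quat(s['tcp_rot']).as_matrix().round(3))
p=eyes.camera_params('wrist');print(-p['R'].T@p['t'])"
```

```text
[200, 269, 34, 11, 260] (216.3, 274.4) [10. 33.] [ 0.4352 -0.3703  0.098 ] TCP [ 0.4377 -0.3723] yaw 0.103
[260, 265, 33, 12, 257] (275.9, 270.9) [10.  32.4] [ 0.5004 -0.3658  0.098 ] TCP [ 0.5029 -0.3678] yaw 0.073
[316, 261, 34, 13, 275] (332.5, 267.0) [12. 33.] [ 0.562  -0.3608  0.098 ] TCP [ 0.5645 -0.3628] yaw 0.006
[-0.675  0.019  1.76   0.     1.363 -0.681] [ 0.50361223 -0.27376649  0.29242087] [[-0.006  1.    -0.   ]
 [ 1.     0.006  0.   ]
 [ 0.    -0.    -1.   ]]
[ 0.50378737 -0.20914204  0.43790194]
```

```bash
python3 -m handwheel '[[-0.1,0.07,0,0,0,0.05,1],[-0.2237,0.151,0,0,0,0.1,1],[-0.2237,0.151,0,0,0,0.16,1],[-0.2237,0.151,0,0,0,0.22,1],[-0.2237,0.151,0,0,0,0.28,1],[-0.2237,0.151,0,0,0,0.34,1],[-0.2237,0.151,0.1,0,0,0.4,1],[-0.2237,0.151,0.15,0,0,0.46,1],[-0.2237,0.151,0.2,0,0,0.4797,1],[-0.2237,0.151,0.2,0,0,0.4797,1],[-0.2237,0.151,0.2,0,0,0.4797,1],[-0.2237,0.151,0.2,0,0,0.4797,1]]' 40
python3 shot.py q2
python3 - <<'E'
import pickle
from h import *
p,im=pickle.load(open("pics/q2.pkl","rb"))
s=monitor.get_state();print(Rot.from_quat(s['tcp_rot']).as_matrix().round(3))
print(proj(p,[.562,-.3608,.098]), "handle tops ideal",proj(p,[.562+.0023,-.3608-.0325,.153]),proj(p,[.562-.0023,-.3608+.0325,.153]))
hsv=cv2.cvtColor(im,cv2.COLOR_BGR2HSV);m=cv2.inRange(hsv,(3,170,60),(14,255,255))
n,_,st,ce=cv2.connectedComponentsWithStats(m)
print([(a.tolist(),c.round(0).tolist()) for a,c in zip(st[1:],ce[1:]) if a[4]>80])
E
```

```text
time: 51.42
eef_pos: [0.5645, -0.3641, 0.2144]
tcp_rot: [0.999, 0.035, 0.001, 0.001]
contact_force: [0.1, -0.0, 0.5]
opening: 1.0
finger_force: 0.0
q2 [ 0.5644 -0.3641  0.2143] 51.48
[[ 0.998  0.069  0.002]
 [ 0.069 -0.998 -0.002]
 [ 0.002  0.002 -1.   ]]
[274.21094975 210.00353577] handle tops ideal [323.55445449 231.23762235] [222.53832239 231.52095229]
[([87, 0, 68, 6, 182], [129.0, 1.0]), ([178, 0, 382, 363, 52928], [360.0, 134.0]), ([0, 71, 6, 30, 110], [2.0, 88.0]), ([0, 136, 17, 53, 397], [8.0, 161.0]), ([0, 191, 19, 11, 98], [9.0, 196.0]), ([0, 212, 108, 118, 5713], [40.0, 267.0]), ([425, 219, 135, 17, 660], [494.0, 227.0]), ([451, 251, 34, 20, 143], [465.0, 260.0]), ([382, 254, 29, 14, 93], [398.0, 260.0]), ([480, 256, 79, 31, 1029], [522.0, 271.0]), ([359, 282, 22, 25, 121], [372.0, 296.0]), ([551, 308, 9, 22, 86], [556.0, 320.0]), ([330, 326, 39, 18, 224], [350.0, 336.0]), ([53, 393, 46, 27, 700], [76.0, 409.0]), ([462, 394, 46, 26, 691], [483.0, 409.0])]
```

```bash
cat > bar2.py <<'E'
import pickle,sys
from h import *
p,im=pickle.load(open(f"pics/{sys.argv[1]}.pkl","rb")); u,v=map(float,sys.argv[2].split(","))
hsv=cv2.cvtColor(im,cv2.COLOR_BGR2HSV)
W=np.zeros(im.shape[:2],np.uint8); W[int(v)-34:int(v)+35,int(u)-34:int(u)+35]=255
m=cv2.inRange(hsv,(0,0,70),(179,70,255))&W
n,lab,st,ce=cv2.connectedComponentsWithStats(m)
for i in range(1,n):
    if st[i,4]<60: continue
    (cx,cy),wh,an=cv2.minAreaRect(np.argwhere(lab==i)[:,::-1].astype(np.float32))
    print(st[i].tolist(),(round(cx,1),round(cy,1)),np.round(wh,1),round(an,1),cast(p,cx,cy,.098).round(4))
o=cv2.inRange(hsv,(3,215,150),(13,255,255))&cv2.dilate(W,np.ones((121,121)))
n,lab,st,ce=cv2.connectedComponentsWithStats(o)
print("orange",[(a.tolist()) for a in st[1:] if a[4]>150])
E
python3 bar2.py q2 274,205
```

```text
[266, 187, 17, 46, 632] (274.0, 209.5) [45. 16.] 90.0 [ 0.5624 -0.3606  0.098 ]
orange [[258, 194, 11, 34, 233], [281, 194, 42, 58, 792], [224, 209, 8, 43, 276], [284, 267, 37, 33, 481]]
```

The barrel at (274,209) is aligned with the tool and within about 1 mm of the finger mid-plane. Descending and squeezing.

```bash
python3 -m handwheel '[[-0.003,-0.0025,0.08,0,0,0,1],[-0.003,-0.0025,0.15,0,0,0,1],[-0.003,-0.0025,0.193,0,0,0,1],[-0.003,-0.0025,0.193,0,0,0,1]]'
python3 -m handwheel '[[0,0,0,0,0,0,-0.2],[0,0,0,0,0,0,-0.5],[0,0,0,0,0,0,-1],[0,0,0,0,0,0,-1],[0,0,0,0,0,0,-1],[0,0,0,0,0,0,-1]]' 40
python3 shot.py q3; python3 bar2.py q3 278,215
```

```text
time: 51.98
eef_pos: [0.562, -0.3624, 0.1343]
tcp_rot: [0.999, 0.034, -0.001, -0.001]
contact_force: [1.2, -0.3, 0.0]
opening: 0.998
finger_force: 0.0
time: 52.72
eef_pos: [0.5633, -0.3636, 0.1371]
tcp_rot: [0.999, 0.034, 0.001, 0.001]
contact_force: [0.6, -0.6, 4.8]
opening: 0.326
finger_force: 41.2
q3 [ 0.5633 -0.3636  0.1371] 52.77
[262, 204, 22, 46, 806] (272.5, 226.5) [45. 21.] 90.0 [ 0.571  -0.3597  0.098 ]
orange [[247, 215, 22, 95, 921], [280, 214, 13, 42, 304], [302, 244, 12, 60, 442]]
```

```bash
python3 -m handwheel '[[0,0,-0.05,0,0,0,-1],[0,0,-0.1,0,0,0,-1],[0,0,-0.2,0,0,0,-1],[0,0,-0.3,0,0,0,-1],[0,0,-0.3,0,0,0,-1]]'
python3 shot.py q4
python3 - <<'E'
import pickle
from h import *
p,im=pickle.load(open("pics/q4.pkl","rb"))
s=monitor.get_state();R=Rot.from_quat(s['tcp_rot']).as_matrix();T=s['eef_pos'];print(R.round(3).tolist())
hsv=cv2.cvtColor(im,cv2.COLOR_BGR2HSV)
m=cv2.inRange(hsv,(0,0,70),(179,70,255))
P=proj(p,T+R@[0,0,.042]);print("pred pivot",P)
W=np.zeros_like(m);u,v=P.astype(int);W[v-70:v+70,u-30:u+30]=255
n,lab,st,ce=cv2.connectedComponentsWithStats(m&W);print([(a.tolist()) for a in st[1:] if a[4]>100])
o=cv2.inRange(hsv,(3,200,120),(13,255,255)); n,lab,st,ce=cv2.connectedComponentsWithStats(o);print("orange",[a.tolist() for a in st[1:] if a[4]>150 and abs(a[0]+a[2]/2-u)<80])
E
```

```text
time: 53.4
eef_pos: [0.5643, -0.3643, 0.2621]
tcp_rot: [0.999, 0.034, 0.004, 0.004]
contact_force: [0.7, -0.0, -0.5]
opening: 0.32
finger_force: 40.4
q4 [ 0.5633 -0.3634  0.2586] 53.45
[[0.998, 0.069, 0.004], [0.069, -0.998, -0.003], [0.003, 0.004, -1.0]]
pred pivot [276.67198504 237.7507537 ]
[[262, 204, 22, 74, 1130]]
orange [[292, 194, 15, 32, 227], [243, 215, 28, 143, 1706], [279, 214, 19, 72, 536], [302, 243, 12, 62, 492], [280, 306, 32, 54, 565]]
```

The clip hangs as expected, with the barrel at columns 262–284 and rows 204–278. Turning and moving above rib 1.

```bash
python3 -m handwheel '[[0.05,-0.08,0,0,0,-0.055,-1],[0.1,-0.2,0,0,0,-0.11,-1],[0.172,-0.31,0,0,0,-0.165,-1],[0.172,-0.31,0,0,0,-0.22,-1],[0.172,-0.31,0,0,0,-0.275,-1],[0.172,-0.31,0,0,0,-0.33,-1],[0.172,-0.31,0,0,0,-0.385,-1],[0.172,-0.31,0,0,0,-0.44,-1],[0.172,-0.31,0,0,0,-0.48,-1],[0.172,-0.31,0,0,0,-0.48,-1],[0.172,-0.31,0,0,0,-0.48,-1],[0.172,-0.31,0,0,0,-0.48,-1]]'
python3 -c "
from h import *
s=monitor.get_state();print(s['eef_pos'],Rot.from_quat(s['tcp_rot']).as_matrix().round(4))"
```

```text
time: 54.95
eef_pos: [0.6225, -0.2343, 0.255]
tcp_rot: [0.705, 0.709, -0.0, -0.0]
contact_force: [-0.7, -0.1, -1.0]
opening: 0.325
finger_force: 40.3
[ 0.62252242 -0.2343055   0.25499592] [[-4.6e-03  1.0e+00 -8.0e-04]
 [ 1.0e+00  4.6e-03  5.0e-04]
 [ 5.0e-04 -8.0e-04 -1.0e+00]]
```

```bash
python3 -m handwheel '[[0,0.002,0.08,0,0,0,-1],[0,0.002,0.15,0,0,0,-1],[0,0.002,0.2,0,0,0,-1],[0,0.002,0.23,0,0,0,-1],[0,0.002,0.25,0,0,0,-1],[0,0.002,0.258,0,0,0,-1],[0,0.002,0.258,0,0,0,-1]]'
```

```text
time: 55.82
eef_pos: [0.6249, -0.2355, 0.158]
tcp_rot: [0.705, 0.709, 0.0, 0.002]
contact_force: [-4.2, 2.3, 10.3]
opening: 0.318
finger_force: 41.4
```

Contact came 6 mm early, with a force towards -x. I shift that way a little and see if it drops in.

```bash
python3 -m handwheel '[[0,-0.005,0,0,0,0,-1],[0,-0.006,0,0,0,0,-1],[0,-0.006,0,0,0,0,-1]]'|grep -E "pos|force"
python3 -m handwheel '[[0,-0.006,0,0,0,0,-1],[0,-0.006,0,0,0,0,-1],[0,-0.006,0,0,0,0,-1]]'|grep -E "pos|force"
python3 -c "
from h import *
import pickle
for n in('side','scene','wrist'):
    p,im=snap(n,'z_'+n);pickle.dump((p,im),open(f'pics/z_{n}.pkl','wb'))
    hsv=cv2.cvtColor(im,cv2.COLOR_BGR2HSV);u,v=proj(p,[.6234,-.235,.13]).astype(int)
    W=np.zeros(im.shape[:2],np.uint8);W[max(v-60,0):v+60,u-60:u+60]=255
    m=cv2.inRange(hsv,(3,185,90),(14,255,255))&W
    k,lab,st,ce=cv2.connectedComponentsWithStats(m);print(n,(u,v),[a.tolist() for a in st[1:] if a[4]>25])
    for z in(.06,.07,.08,.10,.116,.174):print(z,proj(p,[.6234,-.235,z]).round(1),end=' ')
    print()
"
```

```text
eef_pos: [0.6233, -0.2355, 0.1578]
contact_force: [-1.2, 1.4, 8.6]
finger_force: 41.3
eef_pos: [0.622, -0.2355, 0.1577]
contact_force: [1.4, 1.7, 7.3]
finger_force: 41.2
side (np.int64(302), np.int64(171)) [[352, 151, 9, 10, 54], [347, 174, 10, 12, 68]]
0.06 [301.7 192.7] 0.07 [301.8 189.8] 0.08 [301.9 186.8] 0.1 [302.  180.8] 0.116 [302.2 175.8] 0.174 [302.7 157.4] 
scene (np.int64(227), np.int64(223)) [[171, 190, 6, 24, 99], [177, 201, 7, 26, 105], [167, 210, 11, 25, 78], [219, 213, 17, 31, 234]]
0.06 [229.6 240. ] 0.07 [229.3 237.8] 0.08 [228.9 235.6] 0.1 [228.2 231. ] 0.116 [227.6 227.3] 0.174 [225.4 213.2] 
wrist (np.int64(280), np.int64(243)) [[235, 193, 34, 110, 1793], [280, 192, 33, 111, 1462]]
0.06 [279.4 210.4] 0.07 [279.5 214. ] 0.08 [279.6 217.9] 0.1 [280.  226.7] 0.116 [280.3 235. ] 0.174 [281.9 280.4]
```

In the scene view the clip's orange spans rows 213–244, which puts the jaw tips at about z 0.06. The pivot is therefore near 0.107, fully down: the clip was gripped higher than assumed. Releasing.

```bash
python3 -m handwheel '[[0,0.003,-0.002,0,0,0,-1],[0,0.003,-0.002,0,0,0,-0.3],[0,0.003,-0.002,0,0,0,0.2],[0,0.003,-0.002,0,0,0,0.6],[0,0.003,-0.002,0,0,0,1],[0,0.003,-0.002,0,0,0,1],[0,0.003,-0.002,0,0,0,1]]'
python3 -m handwheel '[[0,0,-0.06,0,0,0,1],[0,0,-0.15,0,0,0,1],[0,0,-0.25,0,0,0,1],[0,0,-0.35,0,0,0,1],[0,0,-0.35,0,0,0,1]]'
python3 shot.py r1
cat > clipchk.py <<'E'
import sys,pickle
from h import *
x,y=float(sys.argv[2]),float(sys.argv[3])
p,im=pickle.load(open(f"pics/{sys.argv[1]}.pkl","rb"))
cl=dict(wrist=(p,im),scene=snap("scene"),side=snap("side"))
for n,(p,im) in cl.items():
    hsv=cv2.cvtColor(im,cv2.COLOR_BGR2HSV);u,v=proj(p,[x,y,.12]).astype(int);r=25 if n!="wrist" else 75
    W=np.zeros(im.shape[:2],np.uint8);W[max(v-r,0):v+r,max(u-r,0):u+r]=255
    m=cv2.inRange(hsv,(3,185,70),(14,255,255))&W
    k,lab,st,ce=cv2.connectedComponentsWithStats(m)
    print(n,"orange",[a.tolist() for a in st[1:] if a[4]>15])
    for z in (.06,.106,.164): print(z,[proj(p,[x+d,y,z]).round(0).tolist() for d in (-.03,0,.03)],end=" ")
    print()
E
python3 clipchk.py r1 .6234 -.2355
```

```text
time: 57.6
eef_pos: [0.6197, -0.2344, 0.1529]
tcp_rot: [0.705, 0.709, -0.0, -0.0]
contact_force: [-1.2, 0.1, 0.2]
opening: 1.0
finger_force: 0.0
time: 58.22
eef_pos: [0.6216, -0.2354, 0.2987]
tcp_rot: [0.705, 0.709, 0.001, 0.005]
contact_force: [-0.1, 0.1, 0.6]
opening: 0.999
finger_force: 0.0
r1 [ 0.6206 -0.2348  0.2954] 58.27
wrist orange [[243, 167, 32, 52, 1021], [285, 167, 33, 52, 1052], [204, 250, 44, 9, 257]]
0.06 [[253.0, 179.0], [279.0, 179.0], [305.0, 179.0]] 0.106 [[250.0, 187.0], [279.0, 187.0], [309.0, 187.0]] 0.164 [[244.0, 200.0], [280.0, 200.0], [315.0, 200.0]] 
scene orange [[218, 208, 17, 35, 304]]
0.06 [[226.0, 234.0], [229.0, 240.0], [233.0, 247.0]] 0.106 [[224.0, 223.0], [228.0, 230.0], [231.0, 236.0]] 0.164 [[222.0, 209.0], [226.0, 216.0], [229.0, 222.0]] 
side orange []
0.06 [[311.0, 194.0], [302.0, 193.0], [292.0, 191.0]] 0.106 [[312.0, 181.0], [302.0, 179.0], [293.0, 177.0]] 0.164 [[313.0, 162.0], [303.0, 161.0], [293.0, 159.0]]
```

Clip on mould 1 is good: the handles are symmetric at columns 243–318, and the tops match z 0.164, so the pivot is about 0.106. Next is the middle clip, for mould 2.

```bash
python3 -m handwheel '[[-0.1,-0.1,0,0,0,0.055,1],[-0.2,-0.2,0,0,0,0.11,1],[-0.332,-0.3,0,0,0,0.165,1],[-0.332,-0.3,0,0,0,0.22,1],[-0.332,-0.3,0,0,0,0.275,1],[-0.332,-0.3,0,0,0,0.33,1],[-0.332,-0.3,0,0,0,0.385,1],[-0.332,-0.3,0.1,0,0,0.44,1],[-0.332,-0.3,0.204,0,0,0.479,1],[-0.332,-0.3,0.204,0,0,0.479,1],[-0.332,-0.3,0.204,0,0,0.479,1]]' 40
python3 shot.py q5; python3 bar2.py q5 274,207; python3 -c "
from h import *
s=monitor.get_state();print(Rot.from_quat(s['tcp_rot']).as_matrix().round(3).tolist())"
```

```text
time: 59.75
eef_pos: [0.5008, -0.3681, 0.2119]
tcp_rot: [0.999, 0.037, -0.0, 0.0]
contact_force: [1.1, -0.5, 1.1]
opening: 0.999
finger_force: 0.0
q5 [ 0.5013 -0.3685  0.2132] 59.8
[267, 185, 18, 46, 644] (275.5, 207.5) [45. 17.] 90.0 [ 0.5008 -0.3654  0.098 ]
orange [[284, 191, 41, 59, 1245], [259, 192, 11, 34, 165], [225, 206, 8, 44, 246], [282, 268, 40, 34, 468]]
[[0.997, 0.073, 0.002], [0.073, -0.997, -0.002], [0.002, 0.002, -1.0]]
```

```bash
python3 -m handwheel '[[0,-0.0015,0.08,0,0,0,1],[0,-0.0015,0.15,0,0,0,1],[0,-0.0015,0.2055,0,0,0,1],[0,-0.0015,0.2055,0,0,0,1],[0,-0.0015,0.2055,0,0,0,-0.2],[0,-0.0015,0.2055,0,0,0,-0.5],[0,-0.0015,0.2055,0,0,0,-1],[0,-0.0015,0.2055,0,0,0,-1],[0,-0.0015,0.2055,0,0,0,-1],[0,-0.0015,0.2055,0,0,0,-1]]' 40
python3 -m handwheel '[[0,0,-0.05,0,0,0,-1],[0,0,-0.1,0,0,0,-1],[0,0,-0.2,0,0,0,-1],[0,0,-0.32,0,0,0,-1],[0,0,-0.32,0,0,0,-1],[0,0,-0.32,0,0,0,-1]]'
```

```text
time: 61.05
eef_pos: [0.5015, -0.3682, 0.1312]
tcp_rot: [0.999, 0.036, 0.001, 0.001]
contact_force: [0.3, 0.1, 5.8]
opening: 0.332
finger_force: 41.6
time: 61.8
eef_pos: [0.5004, -0.3671, 0.2574]
tcp_rot: [0.999, 0.036, -0.0, -0.0]
contact_force: [-0.2, -0.2, -1.0]
opening: 0.335
finger_force: 40.7
```

```bash
python3 -m handwheel '[[0,-0.05,-0.12,0,0,-0.055,-1],[0.05,-0.2,-0.12,0,0,-0.11,-1],[0.1,-0.35,-0.12,0,0,-0.165,-1],[0.15,-0.5,-0.12,0,0,-0.22,-1],[0.22,-0.65,-0.12,0,0,-0.275,-1],[0.3,-0.8005,-0.12,0,0,-0.33,-1],[0.38,-0.8005,-0.12,0,0,-0.385,-1],[0.38,-0.8005,-0.12,0,0,-0.44,-1],[0.38,-0.8005,-0.12,0,0,-0.4826,-1],[0.38,-0.8005,-0.12,0,0,-0.4826,-1],[0.38,-0.8005,-0.12,0,0,-0.4826,-1],[0.38,-0.8005,-0.12,0,0,-0.4826,-1]]'
python3 -c "
from h import *
s=monitor.get_state();print(s['eef_pos'],Rot.from_quat(s['tcp_rot']).as_matrix().round(4).tolist())"
```

```text
time: 63.3
eef_pos: [0.6291, -0.0372, 0.3049]
tcp_rot: [0.702, 0.713, -0.0, -0.0]
contact_force: [-0.1, -0.2, -1.2]
opening: 0.328
finger_force: 40.7
[ 0.62907255 -0.0371615   0.30486883] [[-0.0156, 0.9999, -0.0008], [0.9999, 0.0156, 0.0002], [0.0002, -0.0008, -1.0]]
```

```bash
python3 -m handwheel '[[0,0.001,0.12,0,0,0,-1],[0,0.001,0.22,0,0,0,-1],[0,0.001,0.29,0,0,0,-1],[0,0.001,0.33,0,0,0,-1],[0,0.001,0.36,0,0,0,-1],[0,0.001,0.376,0,0,0,-1],[0,0.001,0.376,0,0,0,-1]]'|grep -E "pos|force"
python3 -m handwheel '[[0,0,0.004,0,0,0,-1],[0,0,0.008,0,0,0,-1],[0,0,0.008,0,0,0,-1]]'|grep -E "pos|force"
```

```text
eef_pos: [0.63, -0.0371, 0.1553]
contact_force: [0.1, 0.2, -0.9]
finger_force: 40.7
eef_pos: [0.6301, -0.0371, 0.1523]
contact_force: [-0.1, 0.1, -0.0]
finger_force: 40.7
```

Almost seated. One more millimetre, then release.

```bash
python3 -m handwheel '[[0,-0.001,0.003,0,0,0,-1],[0,-0.001,0.003,0,0,0,-1],[0,-0.001,0.003,0,0,0,-0.3],[0,-0.001,0.003,0,0,0,0.2],[0,-0.001,0.003,0,0,0,0.6],[0,-0.001,0.003,0,0,0,1],[0,-0.001,0.003,0,0,0,1],[0,-0.001,0.003,0,0,0,1]]'
python3 -m handwheel '[[0,0,-0.06,0,0,0,1],[0,0,-0.15,0,0,0,1],[0,0,-0.25,0,0,0,1],[0,0,-0.35,0,0,0,1],[0,0,-0.35,0,0,0,1]]'
python3 shot.py r2; python3 clipchk.py r2 .6295 -.0372
```

```text
time: 65.55
eef_pos: [0.6293, -0.0371, 0.1505]
tcp_rot: [0.701, 0.713, -0.0, -0.0]
contact_force: [0.1, 0.8, 0.0]
opening: 1.0
finger_force: 0.0
time: 66.18
eef_pos: [0.6312, -0.0374, 0.2959]
tcp_rot: [0.701, 0.713, 0.002, 0.004]
contact_force: [0.9, -0.1, -0.6]
opening: 1.0
finger_force: 0.0
r2 [ 0.6301 -0.0372  0.2927] 66.22
wrist orange [[238, 168, 34, 54, 1097], [281, 168, 34, 53, 1058]]
0.06 [[249.0, 179.0], [276.0, 180.0], [302.0, 180.0]] 0.106 [[246.0, 187.0], [276.0, 187.0], [305.0, 188.0]] 0.164 [[240.0, 200.0], [275.0, 200.0], [311.0, 201.0]] 
scene orange [[279, 189, 16, 33, 264]]
0.06 [[284.0, 215.0], [288.0, 221.0], [292.0, 227.0]] 0.106 [[284.0, 205.0], [288.0, 210.0], [292.0, 216.0]] 0.164 [[283.0, 191.0], [288.0, 197.0], [292.0, 202.0]] 
side orange []
0.06 [[284.0, 228.0], [274.0, 226.0], [263.0, 223.0]] 0.106 [[284.0, 213.0], [273.0, 210.0], [263.0, 208.0]] 0.164 [[284.0, 192.0], [273.0, 190.0], [262.0, 188.0]]
```

Mould 2's clip is seated and symmetric at columns 238–315. Last clip.

```bash
python3 -m handwheel '[[-0.13,-0.1,0,0,0,0.055,1],[-0.26,-0.2,0,0,0,0.11,1],[-0.4,-0.3,0,0,0,0.165,1],[-0.54,-0.4,0,0,0,0.22,1],[-0.68,-0.4995,0,0,0,0.275,1],[-0.831,-0.4995,0,0,0,0.33,1],[-0.831,-0.4995,0,0,0,0.385,1],[-0.831,-0.4995,0.1,0,0,0.44,1],[-0.831,-0.4995,0.198,0,0,0.483,1],[-0.831,-0.4995,0.198,0,0,0.483,1],[-0.831,-0.4995,0.198,0,0,0.483,1]]' 40
python3 shot.py q6; python3 bar2.py q6 275,207; python3 -c "
from h import *
s=monitor.get_state();print(Rot.from_quat(s['tcp_rot']).as_matrix().round(3).tolist())"
```

```text
time: 67.7
eef_pos: [0.4354, -0.3729, 0.2117]
tcp_rot: [0.999, 0.036, -0.0, -0.0]
contact_force: [0.1, 0.6, 1.0]
opening: 0.998
finger_force: 0.0
q6 [ 0.4358 -0.3733  0.2129] 67.75
[267, 184, 18, 46, 627] (275.5, 206.5) [45. 17.] 90.0 [ 0.4362 -0.3702  0.098 ]
orange [[289, 192, 37, 57, 1276]]
[[0.997, 0.072, 0.001], [0.072, -0.997, -0.002], [0.001, 0.002, -1.0]]
```

Same alignment as before. I check the clearance of the near green look-alike to the -y finger first.

Run:
```python
import pickle
from h import *
def gm(f):
    p,im=pickle.load(open(f"pics/{f}.pkl","rb"));hsv=cv2.cvtColor(im,cv2.COLOR_BGR2HSV)
    m=cv2.inRange(hsv,(45,100,30),(80,255,255));n,lab,st,ce=cv2.connectedComponentsWithStats(m)
    return p,[(a.tolist()) for a in st[1:] if a[4]>60]
for f in("q6","q1","sd1","sc1"):
    p,l=gm(f);print(f,l)
    if f=="q1":
        for a in l: print([cast(p,a[0]+a[2]/2,a[1],z).round(3).tolist() for z in(.03,.08,.12)])
```

```text
q6 [[382, 23, 75, 67, 1510], [391, 82, 96, 45, 1958], [367, 191, 60, 42, 972], [388, 220, 65, 58, 1871]]
q1 [[304, 308, 32, 51, 432], [284, 315, 25, 49, 503], [212, 317, 23, 42, 470], [181, 329, 36, 47, 759]]
[[0.559, -0.451, 0.03], [0.553, -0.422, 0.08], [0.547, -0.398, 0.12]]
[[0.528, -0.462, 0.03], [0.525, -0.431, 0.08], [0.523, -0.406, 0.12]]
[[0.428, -0.466, 0.03], [0.438, -0.434, 0.08], [0.445, -0.409, 0.12]]
[[0.394, -0.485, 0.03], [0.408, -0.451, 0.08], [0.418, -0.424, 0.12]]
sd1 [[386, 158, 11, 19, 64]]
sc1 [[122, 212, 30, 54, 454], [464, 357, 96, 63, 5290]]
```

The green clip's nearest point triangulates to about y -0.453, z 0.05, well below and outside the finger at y -0.43, z above 0.11. Proceeding.

```bash
python3 -m handwheel '[[0,-0.0015,0.08,0,0,0,1],[0,-0.0015,0.15,0,0,0,1],[0,-0.0015,0.2055,0,0,0,1],[0,-0.0015,0.2055,0,0,0,1],[0,-0.0015,0.2055,0,0,0,-0.2],[0,-0.0015,0.2055,0,0,0,-0.5],[0,-0.0015,0.2055,0,0,0,-1],[0,-0.0015,0.2055,0,0,0,-1],[0,-0.0015,0.2055,0,0,0,-1],[0,-0.0015,0.2055,0,0,0,-1]]' 40
python3 -m handwheel '[[0,0,-0.05,0,0,0,-1],[0,0,-0.1,0,0,0,-1],[0,0,-0.2,0,0,0,-1],[0,0,-0.32,0,0,0,-1],[0,0,-0.45,0,0,0,-1],[0,0,-0.45,0,0,0,-1]]'
```

```text
time: 69.0
eef_pos: [0.4359, -0.3732, 0.1309]
tcp_rot: [0.999, 0.035, 0.001, 0.001]
contact_force: [0.9, 0.9, 5.4]
opening: 0.334
finger_force: 41.3
time: 69.75
eef_pos: [0.4367, -0.374, 0.3171]
tcp_rot: [0.999, 0.035, 0.004, 0.005]
contact_force: [-0.4, 0.1, -0.4]
opening: 0.333
finger_force: 40.3
```

```bash
python3 -m handwheel '[[0.272,-0.647,0,0,0,0,-1],[0.272,-0.647,0,0,0,0,-1],[0.272,-0.647,0,0,0,0,-1],[0.272,-0.647,0,0,0,0,-1],[0.272,-0.647,0,0,0,0,-1],[0.272,-0.647,0,0,0,0,-1]]' |grep pos
python3 -m handwheel '[[0.05,-0.1,0,0,0,-0.055,-1],[0.1,-0.2,0,0,0,-0.11,-1],[0.15,-0.3,0,0,0,-0.165,-1],[0.2,-0.42,0,0,0,-0.22,-1],[0.25,-0.54,0,0,0,-0.275,-1],[0.293,-0.648,0,0,0,-0.33,-1],[0.293,-0.648,0,0,0,-0.385,-1],[0.293,-0.648,0,0,0,-0.44,-1],[0.293,-0.648,0,0,0,-0.4806,-1],[0.293,-0.648,0,0,0,-0.4806,-1],[0.293,-0.648,0,0,0,-0.4806,-1],[0.293,-0.648,0,0,0,-0.4806,-1]]'
python3 -c "
from h import *
s=monitor.get_state();print(s['eef_pos'],Rot.from_quat(s['tcp_rot']).as_matrix().round(4).tolist())"
```

```text
eef_pos: [0.5253, -0.1042, 0.3086]
time: 72.0
eef_pos: [0.6242, 0.16, 0.3091]
tcp_rot: [0.704, 0.71, -0.0, 0.0]
contact_force: [-0.5, -0.0, -1.5]
opening: 0.33
finger_force: 40.4
[0.62421115 0.15995314 0.30908105] [[-0.0079, 1.0, -0.0001], [1.0, 0.0079, -0.0002], [-0.0002, -0.0001, -1.0]]
```

```bash
python3 -m handwheel '[[0,0,0.12,0,0,0,-1],[0,0,0.22,0,0,0,-1],[0,0,0.29,0,0,0,-1],[0,0,0.34,0,0,0,-1],[0,0,0.37,0,0,0,-1],[0,0,0.387,0,0,0,-1],[0,0,0.387,0,0,0,-1]]'|grep -E "pos|force"
python3 -m handwheel '[[0,0,0.004,0,0,0,-1],[0,0,0.0075,0,0,0,-1],[0,0,0.0075,0,0,0,-1]]'|grep -E "pos|force"
```

```text
eef_pos: [0.6244, 0.1604, 0.1547]
contact_force: [1.6, 0.3, -0.4]
finger_force: 40.4
eef_pos: [0.6246, 0.1605, 0.152]
contact_force: [-0.1, -0.1, -1.6]
finger_force: 40.4
```

```bash
python3 -m handwheel '[[0,-0.001,0.002,0,0,0,-1],[0,-0.001,0.002,0,0,0,-1],[0,-0.001,0.002,0,0,0,-0.3],[0,-0.001,0.002,0,0,0,0.2],[0,-0.001,0.002,0,0,0,0.6],[0,-0.001,0.002,0,0,0,1],[0,-0.001,0.002,0,0,0,1],[0,-0.001,0.002,0,0,0,1]]' |grep pos
python3 -m handwheel '[[0,0,-0.06,0,0,0,1],[0,0,-0.15,0,0,0,1],[0,0,-0.25,0,0,0,1],[0,0,-0.35,0,0,0,1],[0,0,-0.35,0,0,0,1]]' |grep pos
python3 shot.py r3; python3 clipchk.py r3 .624 .1605
python3 -m handwheel '[[-0.3,-0.25,-0.2,0,0,0,1],[-0.3,-0.25,-0.2,0,0,0,1],[-0.3,-0.25,-0.2,0,0,0,1],[-0.3,-0.25,-0.2,0,0,0,1],[-0.3,-0.25,-0.2,0,0,0,1],[-0.3,-0.25,-0.2,0,0,0,1]]' |grep pos
python3 shot.py e1
python3 - <<'E'
import pickle
from h import *
for n in ("e1","scene"):
    p,im=pickle.load(open("pics/e1.pkl","rb")) if n=="e1" else snap("scene","scF")
    hsv=cv2.cvtColor(im,cv2.COLOR_BGR2HSV)
    for nm,lo,hi in (("blue",(105,120,15),(130,255,255)),("orange",(3,185,70),(14,255,255))):
        m=cv2.inRange(hsv,lo,hi);k,lab,st,ce=cv2.connectedComponentsWithStats(m)
        for a in st[1:]:
            if nm=="orange":
                if not 40<a[4]<1500 or n=="e1": continue
            if a[4]>40 and (n=="e1" or 200<a[0]<400): print(n,nm,a.tolist(),cast(p,a[0]+a[2]/2,a[1]+a[3]/2,.068).round(3))
    for X in ((.623,-.164),(.6283,.0348),(.6234,.232)): print([proj(p,[*X,z]).round(0).tolist() for z in(.048,.068,.112)])
E
```

```text
eef_pos: [0.6237, 0.1604, 0.1505]
eef_pos: [0.6257, 0.1607, 0.296]
r3 [0.6245 0.1605 0.2928] 74.92
wrist orange [[238, 169, 34, 54, 1081], [282, 169, 34, 53, 1070]]
0.06 [[249.0, 181.0], [276.0, 181.0], [302.0, 181.0]] 0.106 [[246.0, 188.0], [276.0, 188.0], [305.0, 189.0]] 0.164 [[240.0, 201.0], [275.0, 201.0], [311.0, 202.0]] 
scene orange [[334, 170, 15, 32, 219]]
0.06 [[335.0, 196.0], [340.0, 201.0], [344.0, 207.0]] 0.106 [[336.0, 186.0], [341.0, 191.0], [346.0, 196.0]] 0.164 [[337.0, 172.0], [342.0, 177.0], [347.0, 182.0]] 
side orange []
0.06 [[253.0, 275.0], [240.0, 271.0], [228.0, 268.0]] 0.106 [[252.0, 258.0], [239.0, 255.0], [227.0, 251.0]] 0.164 [[250.0, 235.0], [237.0, 232.0], [225.0, 229.0]] 
eef_pos: [0.5248, 0.0402, 0.3682]
e1 [0.5249 0.0402 0.3685] 75.83
e1 blue [340, 0, 44, 35, 1292] [0.62  0.225 0.068]
e1 blue [335, 156, 39, 39, 1194] [0.624 0.037 0.068]
e1 blue [325, 289, 35, 46, 1139] [ 0.62  -0.167  0.068]
[[342.0, 303.0], [345.0, 310.0], [351.0, 328.0]]
[[354.0, 175.0], [358.0, 177.0], [366.0, 183.0]]
[[361.0, 16.0], [365.0, 11.0], [375.0, -2.0]]
scene blue [352, 181, 14, 19, 161] [0.614 0.244 0.068]
scene blue [301, 200, 15, 19, 172] [0.62  0.043 0.068]
scene blue [244, 219, 15, 20, 187] [ 0.617 -0.159  0.068]
scene orange [314, 0, 36, 15, 133] [-1.137  1.186  0.068]
scene orange [378, 91, 36, 22, 481] [0.168 0.741 0.068]
scene orange [334, 170, 15, 32, 214] [0.566 0.204 0.068]
scene orange [279, 189, 16, 33, 259] [ 0.57  -0.011  0.068]
scene orange [217, 207, 18, 36, 325] [ 0.564 -0.224  0.068]
[[251.0, 235.0], [251.0, 231.0], [250.0, 221.0]]
[[307.0, 216.0], [308.0, 212.0], [308.0, 202.0]]
[[357.0, 198.0], [358.0, 193.0], [359.0, 183.0]]
```

The three caps and three clips all sit where predicted. The knob tops in the scene view share the same 2 px residual, so none was knocked, and the robot is clear. Handing in.

```bash
python3 -c "
from plant import ctrl; print(ctrl.sign_off())"
```

```text
the job is handed in; nothing more can be done
None
```

I handed the job in at about 76 s on the robot clock: all three moulds are closed tight and flush, each with an orange clip fully down on its rib and a blue cap flat in its pocket by my camera and contact checks; the hand-in gave no verdict.

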